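# Change the stand's fixture plate and load the specimen tray

### The job

Change the test stand over for the next batch: press the release pad so that the roller plate springs loose, draw it out along its dovetail and lay it flat in the shallow storage bin, then slide the V-block plate into the dovetail until the catch clicks behind it and leave it there. Lay every dog-bone specimen from the bench flat in the carrier tray, none on top of another, and push the loaded tray fully home into the conditioning chamber. Leave the jar and the screwdriver alone.

Things in the scene. Friction and masses are not known exactly. Their poses are not given: they have to be found in the camera images.
- roller_grip (a point): Roller plate, latched in the dock at the start, 0.35 kg: steel dovetail base 100 (x) x 78 (y) x 12 mm; on its middle a block 56 (x) x 30 (y) mm, 12 to 46 mm above the underside, topped by a round bar (radius 13 mm) along x up to 58 mm. Grasp the block across y. Site at the block's middle, 34 mm above the underside. Same both ways round.
- vee_grip (a point): V-block plate, loose on the bench, 0.35 kg: same base as the roller plate, its block 56 (x) x 30 (y) mm with a V notch across the top, reaching 58 mm above the underside (notch down to 42 mm). Grasp the block across y. Site at the block's middle, 34 mm above the underside, x along the plate. Same both ways round.
- dock_home (a point): Dovetail dock on the test stand (fixed). Site on the channel floor, 24 mm above the bench, where the middle of a latched plate's underside lies; +x is the way in. Sloping rails from x = -75 to +60 mm, tops 18 mm above the floor, 116 mm wide over all, 2 mm of play each side of a plate; hard stop 4 mm beyond home. The stand's column (170 mm high) begins at x = +100 mm.
- dock_mouth (a point): Middle of the dovetail's mouth on the channel floor, 75 mm before home; same axes. Before it lies a flat apron 111 mm long at the same floor height, with flared guides along the 30 mm next to the mouth. A plate laid there with its middle about 60 mm before the mouth can be slid straight in; a plate comes out only this way.
- release_pad (a point): Middle of the top of the grey square release pad (36 x 36 mm) at the dock's +y side, 52 mm above the bench. Pressing it fully down (9 mm, 6 to 12 N with a plate latched) sinks the catch; a sprung ejector then shoves the plate about 18 mm out, past the catch, and the pad may be let go. With a plate lying over the catch the pad stays down.
- catch (a joint): Travel of the sprung catch and its pad, m: 0 = up, 0.009 = pressed. The catch is a ramped tongue in the channel floor, standing 6 mm up just behind a latched plate. A plate sliding in pushes it down (up to 15 N with the ejector); it springs up to 0 once the plate is home. Push on to the stop, then let go: the ejector presses the plate back on the catch.
- bin_in (a point): Shallow grey storage bin (fixed), 160 (x) x 124 (y) mm outside, walls 5 mm thick and 18 mm high. Site at the centre of its inner floor, 5 mm above the bench, x along the long side.
- tray_center (a point): Carrier tray, loose on the bench before the chamber: aluminium, 200 (x) x 136 (y) x 18 mm high, walls and floor 4 mm thick, 0.45 kg, with a smooth gliding floor. Site at the centre of the top of its floor; the tray's +x end goes into the chamber first. Room for four specimens side by side, lying along y, 42 mm apart.
- tray_handle (a point): Upright grey handle tab of the tray, 12 mm thick (x), 60 mm wide (y), top 70 mm above the bench, 150 mm from the tray's centre towards -x, with a free gap of 44 mm before the tray's wall. Site in the tab's middle, 50 mm above the bench. Grasp it across x and slide the tray along the bench by it, without lifting.
- chamber_mouth (a point): Conditioning chamber (fixed); point on the bench at the middle of its mouth, +x the way in. Opening 144 mm wide, 44 mm high, with flared guides 26 mm before the mouth; roof 50 mm high for the first 130 mm (clear window), then a housing 150 mm high. Fully home, against the back stop, the tray's centre is 100 mm beyond the mouth and the handle 50 mm before it.
- spec0_mid (a point): One of four like aluminium dog-bone test specimens, 100 mm long, 16 mm thick, lying flat; square ends 26 x 26 mm, waist 14 mm wide over the middle 48 mm (grasp it there). Site at its centre, half-way up (8 mm over what it lies on); long axis along the point's y. 90 g. Two to four are present.
- spec1_mid (a point): One of four like aluminium dog-bone test specimens, 100 mm long, 16 mm thick, lying flat; square ends 26 x 26 mm, waist 14 mm wide over the middle 48 mm (grasp it there). Site at its centre, half-way up (8 mm over what it lies on); long axis along the point's y. 90 g. Two to four are present.
- spec2_mid (a point): One of four like aluminium dog-bone test specimens, 100 mm long, 16 mm thick, lying flat; square ends 26 x 26 mm, waist 14 mm wide over the middle 48 mm (grasp it there). Site at its centre, half-way up (8 mm over what it lies on); long axis along the point's y. 90 g. Two to four are present.
- spec3_mid (a point): One of four like aluminium dog-bone test specimens, 100 mm long, 16 mm thick, lying flat; square ends 26 x 26 mm, waist 14 mm wide over the middle 48 mm (grasp it there). Site at its centre, half-way up (8 mm over what it lies on); long axis along the point's y. 90 g. Two to four are present.
- bottle: Amber jar with black lid, 52 mm wide, 90 mm high, origin under its centre. To be left alone.
- driver: Screwdriver lying on the bench. To be left alone.
Not all that is in view belongs to the job. Leave any purple or turquoise look-alike of the part that bears spec1_mid alone.

How it is judged:
On the way, in this order (a step that is already met when the one before it is completed fails the run):
1. the roller plate is clear of the dovetail (distance between roller_grip and dock_home above 0.125 m), for 0.2 s.
2. the V-block plate is home in the dovetail with the catch up behind it (x of vee_grip in the frame of dock_home between -0.0035 and 0.006 m and y of vee_grip in the frame of dock_home between -0.006 and 0.006 m and z of vee_grip in the frame of dock_home between 0.028 and 0.04 m and value of joint catch below 0.003 m), for 0.3 s.
At the end, for the whole second after the job is handed in: V-block plate latched (within 3.5 mm of home, catch at most 3 mm down); roller plate flat on the bin floor; every specimen present flat on the tray floor inside its walls; tray within 8 mm of its stop in the chamber and straight; all at rest (all of step 2 and x of roller_grip in the frame of bin_in between -0.045 and 0.045 m and y of roller_grip in the frame of bin_in between -0.035 and 0.035 m and z of roller_grip in the frame of bin_in between 0.028 and 0.042 m and angle between roller_grip's own z axis and vertical below 0.1 rad and linear speed of each of roller_plate, tray, spec0, spec1, spec2, spec3, vee_plate below 0.02 m/s and x of tray_center in the frame of chamber_mouth between 0.092 and 0.11 m and y of tray_center in the frame of chamber_mouth between -0.01 and 0.01 m and angle between the x axis of tray_center and the x axis of chamber_mouth, either way round below 0.07 rad and x of spec0_mid in the frame of tray_center between -0.09 and 0.09 m and y of spec0_mid in the frame of tray_center between -0.058 and 0.058 m and z of spec0_mid in the frame of tray_center between 0.003 and 0.014 m and angle between the z axis of each of spec0_mid, spec1_mid, spec2_mid, spec3_mid and the z axis of tray_center, either way round below 0.12 rad and x of spec1_mid in the frame of tray_center between -0.09 and 0.09 m and y of spec1_mid in the frame of tray_center between -0.058 and 0.058 m and z of spec1_mid in the frame of tray_center between 0.003 and 0.014 m and x of spec2_mid in the frame of tray_center between -0.09 and 0.09 m and y of spec2_mid in the frame of tray_center between -0.058 and 0.058 m and z of spec2_mid in the frame of tray_center between 0.003 and 0.014 m and x of spec3_mid in the frame of tray_center between -0.09 and 0.09 m and y of spec3_mid in the frame of tray_center between -0.058 and 0.058 m and z of spec3_mid in the frame of tray_center between 0.003 and 0.014 m); the robot touches nothing.
It fails at once if the jar or the screwdriver is disturbed (distance of any of bottle, driver from where it was at the start of the episode above 0.03 m).
Of spec0, spec1, spec2, spec3 only 2 to 4 are there at a start; the rules pass over those that are not, and their reading is None.
At some moment in a run one of vee_plate, spec0, spec1, spec2, spec3 may be knocked a few centimetres aside while the robot is not near it.
Once in a run the grip may slacken for a moment while it holds something.
It also fails if it takes over 210 s, if anything falls off the work surface, if the arm or the gripper's body presses on something with over 40 N, if the wrist force passes 120 N, or if a joint passes its speed limit or range.

### The arm

A 7-joint arm with a two-finger parallel gripper is mounted at the origin on the work surface. World frame = base frame: x ahead of the robot, y to its left, z up, the work surface at z = 0. Lengths are in m, angles in rad, forces in N, time in s.
With the tool pointing down it reaches from about 0.4 to 0.875 m from the base axis. Payload 19.3 kg.
Tool frame: the origin (TCP) lies at the very end of the fingers, on their centre line; the grasp point (between the pads) lies 19 mm behind it; z points along the fingers, y is the direction in which the jaws open and shut (so a half turn about z gives the same grasp; the last joint's range is limited). The gripper opens to 85 mm and grips with 20 to 120 N. Pads are 22 mm wide; open, the fingers measure 114 mm over their backs; the gripper's body (76 mm by 85 mm) begins 54 mm behind the grasp point. The pads swing forward as they close: fully open they stand 13 mm farther back than shut.
Start: joints at [-1.273, 0.521, -0.036, 1.599, 0.021, 1.021, -0.113], TCP at [0.225, 0.583, 0.231] pointing down, gripper open.
Joint ranges: [-2.91, 2.91], [-0.3, 2.13], [-1.5, 1.42], [0.17, 2.43], [-1.26, 4.41], [0.16, 1.93], [-2.52, 2.52]. Speed limits (rad/s): [1.89, 1.89, 2.39, 2.39, 3.01, 3.01, 3.01].

### API

Orientations are given as [roll, pitch, yaw] about the fixed x, y, z axes, in that order (R = Rz(yaw) Ry(pitch) Rx(roll)).
In Python, from workcell import telemetry, imaging, ticket gives the robot as it stands.
- The arm moves only by the tool carry_out, never from a script. Its argument "series" is a list of rows, each a list of 7 numbers: the shift along the tool's x, y, z in m, then the turn, a rotation vector about the tool's x, y, z in rad, then the closure in counts, from 0 (fully open) to 255 (shut). In form: [[tx, ty, tz, ax, ay, az, jaw], ...]. A call has 1 to 10 rows; each row is the pose to reach, as a shift and turn from the pose commanded when the call began, along the tool's axes at that moment; what a row does not reach only later rows make up. A row lasts 1/8 s, in which the tool goes at most 62.5 mm and 10.7 degrees, less where a joint would pass 70% of its speed; a pose out of reach is approached as far as the arm can. A call with a gripper value outside its range is refused whole. The fingers move at their own pace and stop on an object; "force" is the grip in N (left out, the last holds). Time passes only in rows, so rows that repeat a pose let the fingers close. It gives the time, the measured TCP pose, the force and the opening at its end, in the units of the state.
- telemetry.observe(): the state, without advancing time (a new reading comes with each control period).
- imaging.grab_frame(name): name is "scene" or "top" or "wrist"; returns (picture, depth): 420x560x3 uint8, blue, green, red; 420x560 float32, m along the optical axis (not along the pixel's ray), 0 where there is no reading.
- imaging.camera_info(name): a dict with "mtx" (3x3 intrinsics, pixels), "dist_coeffs" ([k1, k2, p1, p2, k3] as OpenCV has them; the pictures are not rectified), "extrinsics" (4x4, takes a point from camera to world coordinates); the wrist camera has in their place "hand_eye" (4x4, takes a point from camera to tool coordinates, whose origin is the TCP and whose axes are the flange's). Camera axes: x right, y down, z forward; pixel columns grow to the right and rows downward; lengths in m; the calibration is good to about 2 mm. A picture is of the moment at which its call begins: read the wrist's pose just before it. camera_info takes no time and is no camera call.
- ticket.job_done(): hands the job in, once; it reports no verdict.
The state is a dict: "clock": time; "qpos": joint angles; "qd": joint speeds; "joint_efforts": joint torques, N m; "position": TCP position; "tool_rot": TCP orientation; "force": force on the tool from outside, world axes, zero at the start; "moment": the same for the moment, N m; "grip_width": finger opening in m.
Only numpy, scipy, OpenCV 4.12 (cv2) and the standard library are available. Lean on these libraries where they do the work, as an engineer would, in place of code of your own. Each camera call takes 0.05 s, during which the arm holds its last target.

## Working session

There is one attempt and no reset: what is moved stays moved. The work goes in short steps, Python scripts to look and compute and a tool call to move; the robot and the scene stay as the last step left them, time stands still between calls to the robot, and variables do not carry over. Pictures are saved under pics/ and viewed, and the job is handed in when it is done.

Besides the shell and the picture viewer there is one more tool, called after "Call:" by a JSON object that holds its "fn" and its "kwargs", one argument or row to a line. carry_out: Moves the arm, as the interface text tells. Its arguments: {"type":"object","properties":{"series":{"type":"array"},"force":{"type":"number"}},"required":["series"]}

```bash
ls; mkdir -p pics
python3 - <<'E'
from workcell import telemetry, imaging
import cv2, numpy as np
s=telemetry.observe(); print({k:np.round(v,4).tolist() for k,v in s.items()})
for n in ["scene","top","wrist"]:
    im,d=imaging.grab_frame(n); cv2.imwrite(f"pics/{n}0.png",im); np.save(f"pics/{n}0.npy",d)
    c=imaging.camera_info(n); print(n,{k:np.round(v,4).tolist() for k,v in c.items()})
E
```

```text
pics
{'clock': 0.0, 'qpos': [-1.2732, 0.522, -0.0364, 1.6, 0.0212, 1.0211, -0.1128], 'qd': [0.0011, -0.0002, -0.0008, -0.0009, 0.0019, -0.0005, -0.0006], 'joint_efforts': [0.0002, -92.7083, 1.9801, -36.9931, 0.0178, 0.0083, 0.0], 'position': [0.2246, 0.5829, 0.2307], 'tool_rot': [-3.1404, 0.0001, 2.7738], 'force': [-0.8574, 0.0976, -0.0284], 'moment': [0.0287, -0.0108, -0.0375], 'grip_width': 0.0857}
scene {'mtx': [[480.9358, 0.0, 270.9862], [0.0, 480.9358, 208.0255], [0.0, 0.0, 1.0]], 'dist_coeffs': [0.0389, 0.0, 0.0, 0.0, 0.0], 'extrinsics': [[0.5308, 0.6417, -0.5536, 1.2775], [0.8475, -0.4074, 0.3404, -0.5222], [-0.0071, -0.6498, -0.76, 1.0456], [0.0, 0.0, 0.0, 1.0]]}
top {'mtx': [[517.4437, 0.0, 276.557], [0.0, 517.4437, 214.4204], [0.0, 0.0, 1.0]], 'dist_coeffs': [-0.0534, 0.0, 0.0, 0.0, 0.0], 'extrinsics': [[-0.0067, -0.9887, 0.1498, 0.3336], [-1.0, 0.007, 0.0011, -0.0569], [-0.0021, -0.1498, -0.9887, 1.5214], [0.0, 0.0, 0.0, 1.0]]}
wrist {'mtx': [[321.7068, 0.0, 278.1956], [0.0, 321.7068, 214.3313], [0.0, 0.0, 1.0]], 'dist_coeffs': [-0.0729, 0.0, 0.0, 0.0, 0.0], 'hand_eye': [[0.0002, -0.9468, -0.3218, 0.0829], [1.0, -0.0003, 0.0016, 0.0011], [-0.0016, -0.3218, 0.9468, -0.1426], [0.0, 0.0, 0.0, 1.0]]}
```

View pics/scene0.png

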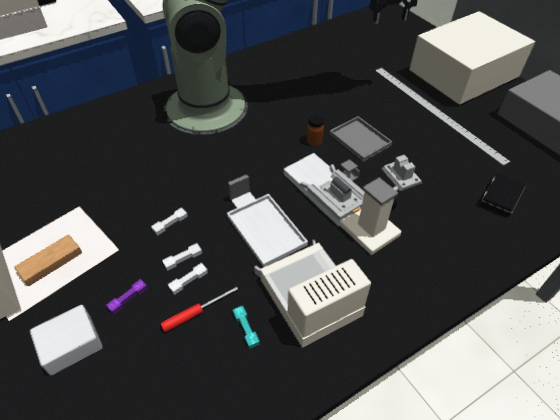

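View pics/top0.png

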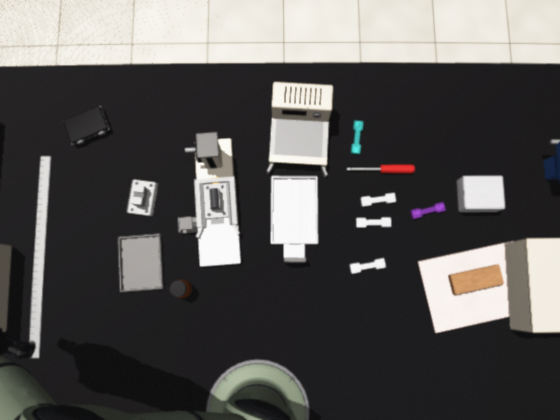

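View pics/wrist0.png

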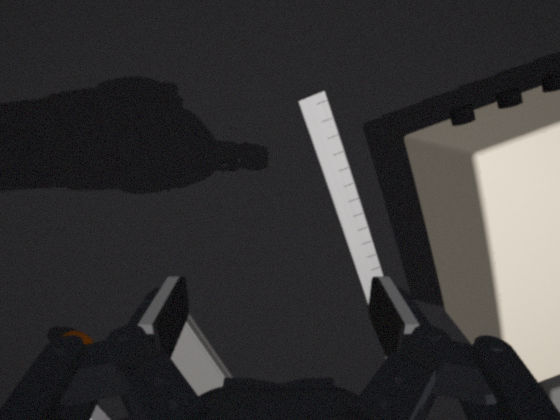

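The top view shows three white specimens at about (378,200), (374,222) and (368,266). The tray is at (295,210) with its handle at (294,252), and the chamber is at (300,130). The dock is at (215,200) with the pad at (187,225). The bin is at (140,262), the V plate at (143,198) and the jar at (181,289). The purple and turquoise pieces are decoys. Next I measure these.

```bash
cat > h.py <<'E'
from workcell import telemetry, imaging
import cv2, numpy as np
from scipy.spatial.transform import Rotation as R
def obs(): return telemetry.observe()
def T_tool(s=None):
    s=s or obs(); T=np.eye(4); T[:3,:3]=R.from_euler('xyz',s['tool_rot']).as_matrix(); T[:3,3]=s['position']; return T
def grab(n,name=None):
    T=T_tool() if n=='wrist' else None
    im,d=imaging.grab_frame(n); c=imaging.camera_info(n)
    E=np.array(c['extrinsics']) if n!='wrist' else T@np.array(c['hand_eye'])
    if name: cv2.imwrite(f'pics/{name}.png',im)
    return im,d,np.array(c['mtx']),np.array(c['dist_coeffs']),E
def rays(px,K,D,E):
    u=cv2.undistortPoints(np.array(px,float).reshape(-1,1,2),K,D).reshape(-1,2)
    return np.c_[u,np.ones(len(u))]@E[:3,:3].T,u
def onplane(px,z,cam):
    im,d,K,D,E=cam; r,_=rays(px,K,D,E); o=E[:3,3]; t=(z-o[2])/r[:,2]; return o+r*t[:,None]
def cloud(cam):
    im,d,K,D,E=cam; h,w=d.shape; g=np.stack(np.meshgrid(np.arange(w),np.arange(h)),-1).reshape(-1,2)
    r,u=rays(g,K,D,E); return (E[:3,3]+r*d.reshape(-1,1)).reshape(h,w,3)
def proj(P,cam):
    im,d,K,D,E=cam; Ei=np.linalg.inv(E); rv,_=cv2.Rodrigues(Ei[:3,:3]); return cv2.projectPoints(np.array(P,float).reshape(-1,1,3),rv,Ei[:3,3],K,D)[0].reshape(-1,2)
def rect(mask,z,cam,minA=30):
    out=[]
    cs,_=cv2.findContours(mask.astype(np.uint8),cv2.RETR_EXTERNAL,cv2.CHAIN_APPROX_NONE)
    for c in cs:
        if cv2.contourArea(c)<minA: continue
        p=onplane(c.reshape(-1,2),z,cam)[:,:2].astype(np.float32)*1000
        (cx,cy),(a,b),th=cv2.minAreaRect(p)
        if a<b: a,b=b,a; th+=90
        th=(th+90)%180-90
        out.append((c.reshape(-1,2).mean(0).round(0).tolist(),round(cx/1e3,4),round(cy/1e3,4),round(a,1),round(b,1),round(th,1)))
    return out
def go(pos,yaw,s=None,jaw=None):
    """print shift in tool frame and turn for target TCP pos & yaw (tool down)"""
    T=T_tool(s); G=np.eye(3); G=R.from_euler('xyz',[np.pi,0,yaw]).as_matrix()
    sh=T[:3,:3].T@(np.array(pos)-T[:3,3]); rv=R.from_matrix(T[:3,:3].T@G).as_rotvec()
    print('shift',sh.round(4).tolist(),'turn',rv.round(4).tolist(), 'dist',np.linalg.norm(sh).round(3))
E
python3 - <<'E'
from h import *
cam=grab('top'); im=cam[0]; P=cloud(cam)
sc=grab('scene')
hsv=cv2.cvtColor(im,cv2.COLOR_BGR2HSV)
# camera check: bench depth
for px in [(250,290),(400,130),(100,300)]: print(px,P[px[1],px[0]].round(3))
w=(hsv[...,1]<60)&(hsv[...,2]>140); w[:, :330]=0; w[:70]=0
for z in rect(w,0.016,cam): print('white',z)
Z=P[...,2]
for n,px in dict(pad=(187,225),bin=(140,262),apron=(218,245),rollertop=(216,201),vee=(143,198),trayfl=(295,210),trayh=(294,246),jar=(181,289),chroof=(300,135)).items(): print(n,P[px[1],px[0]].round(4))
crop=cv2.resize(im[90:310,100:320],None,fx=2.7,fy=2.7,interpolation=cv2.INTER_CUBIC); crop=np.clip(crop.astype(int)*1.5,0,255).astype(np.uint8); cv2.imwrite('pics/topcrop.png',crop)
im2=sc[0]; cv2.imwrite('pics/sccrop.png',cv2.resize(im2[100:340,200:440],None,fx=2.4,fy=2.4,interpolation=cv2.INTER_CUBIC))
E
```

```text
(250, 290) [ 0.342  0.024 -0.001]
(400, 130) [ 0.824 -0.436 -0.003]
(100, 300) [ 0.315  0.465 -0.005]
white ([367.0, 265.0], 0.4103, -0.3181, 102.6, 28.4, -80.1)
white ([467.0, 286.0], 0.3449, -0.6165, 268.1, 210.8, -78.7)
white ([544.0, 284.0], 0.35, -0.8323, 278.5, 100.4, -4.4)
white ([373.0, 222.0], 0.5387, -0.3389, 100.9, 26.7, 89.6)
white ([378.0, 199.0], 0.6056, -0.3558, 102.6, 28.3, -82.9)
white ([483.0, 192.0], 0.6253, -0.6724, 123.8, 97.5, 89.8)
white ([363.0, 168.0], 0.6987, -0.316, 98.9, 3.1, 89.7)
white ([331.0, 97.0], 0.9222, -0.2242, 80.6, 6.1, -1.4)
pad [0.5266 0.2008 0.0577]
bin [0.425  0.3473 0.0029]
apron [0.4725 0.116  0.018 ]
rollertop [0.5916 0.1158 0.0805]
vee [0.6088 0.3337 0.0432]
trayfl [ 0.5768 -0.1102  0.0018]
trayh [ 0.4695 -0.106   0.0024]
jar [0.3452 0.2093 0.0858]
chroof [ 0.792  -0.1259  0.0529]
```

View pics/topcrop.png

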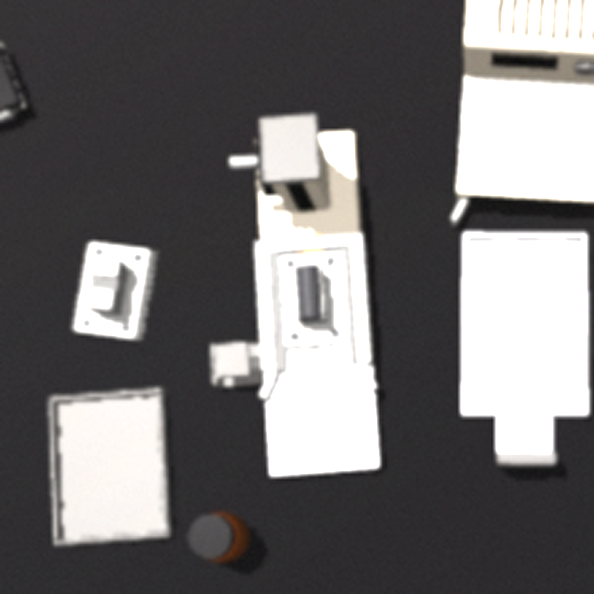

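View pics/sccrop.png

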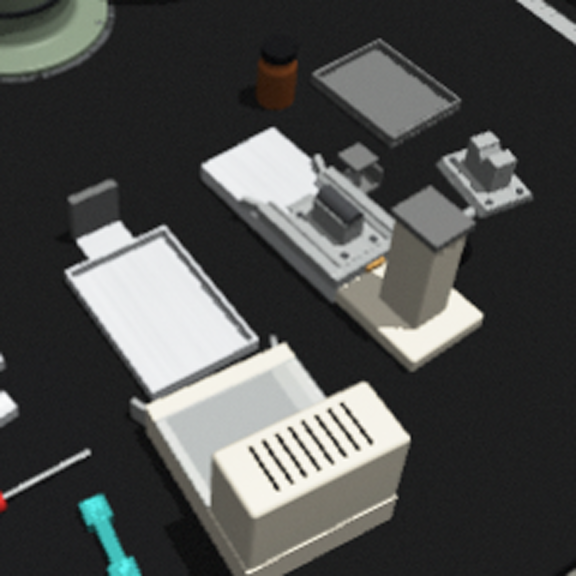

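Run:
```python
from h import *
cam=grab('top')
c=lambda x,y:(100+x/2.7,90+y/2.7)
ap=onplane([c(270,476),c(381,469),c(374,388),c(268,398)],0.024,cam); print('apron corners',ap[:,:2].round(3).tolist())
print('pad',onplane([c(232,362)],0.052,cam).round(3))
print('vee base',onplane([c(90,241),c(155,249),c(140,339),c(73,332)],0.012,cam)[:,:2].round(3).tolist())
print('bin top',onplane([c(49,397),c(161,388),c(169,537),c(54,544)],0.018,cam)[:,:2].round(3).tolist())
print('tray',onplane([c(461,232),c(588,232),c(590,415),c(461,416)],0.018,cam)[:,:2].round(3).tolist())
go([0.55,0.16,0.25],3.2)
```

```text
apron corners [[0.411, 0.167], [0.417, 0.048], [0.505, 0.056], [0.494, 0.17]]
pad [[0.53  0.205 0.052]]
vee base [[0.672, 0.373], [0.662, 0.3], [0.562, 0.314], [0.57, 0.388]]
bin top [[0.498, 0.41], [0.507, 0.288], [0.346, 0.275], [0.339, 0.399]]
tray [[0.677, -0.039], [0.676, -0.179], [0.474, -0.177], [0.474, -0.038]]
shift [-0.4557, -0.2778, -0.0188] turn [-0.0004, -0.0001, -0.4262] dist 0.534
```

Call:
{"fn": "carry_out", "kwargs": {
  "series": [
    [-0.1, -0.06, -0.02, 0, 0, -0.1, 0],
    [-0.2, -0.12, -0.02, 0, 0, -0.2, 0],
    [-0.3, -0.18, -0.02, 0, 0, -0.3, 0],
    [-0.41, -0.26, -0.02, 0, 0, -0.43, 0],
    [-0.41, -0.26, -0.02, 0, 0, -0.43, 0],
    [-0.41, -0.26, -0.02, 0, 0, -0.43, 0],
    [-0.41, -0.26, -0.02, 0, 0, -0.43, 0],
    [-0.41, -0.26, -0.02, 0, 0, -0.43, 0],
    [-0.41, -0.26, -0.02, 0, 0, -0.43, 0],
    [-0.41, -0.26, -0.02, 0, 0, -0.43, 0]
  ]
}}

```text
clock: 1.55
position: [0.5136, 0.1935, 0.2512]
tool_rot: [3.141, -0.0, -3.079]
force: [0.1, 1.3, -0.3]
grip_width: 0.0852
```

Run:
```python
from h import *
s=obs(); print(s['clock'],s['position'],s['tool_rot'],s['qpos'],s['force'])
cam=grab('wrist','w1'); P=cloud(cam); np.save('pics/w1P.npy',P)
```

```text
1.55 [0.51359965 0.19347274 0.25121785] [ 3.14132972e+00 -2.73467420e-04 -3.07942200e+00] [-0.46092983  0.37842332 -0.00942045  1.78028695  0.00376189  0.98304775
  1.16119673] [ 0.11849786  1.32200193 -0.34744849]
```

View pics/w1.png

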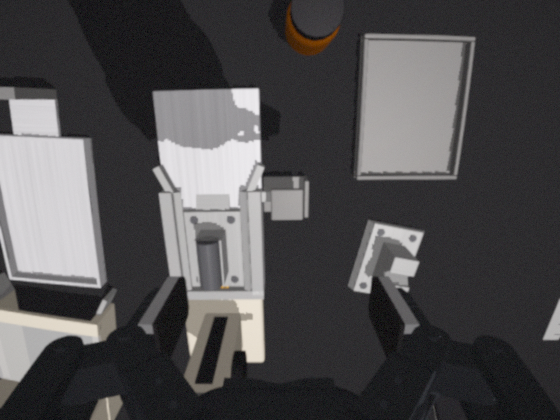

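Run:
```python
import cv2
im=cv2.imread('pics/w1.png'); cv2.imwrite('pics/w1c.png',cv2.resize(im[150:310,140:320],None,fx=4,fy=3.75,interpolation=cv2.INTER_CUBIC))
cv2.imwrite('pics/w1d.png',cv2.resize(im[20:310,330:500],None,fx=2,fy=2,interpolation=cv2.INTER_CUBIC))
```

```text
(no output)
```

View pics/w1c.png

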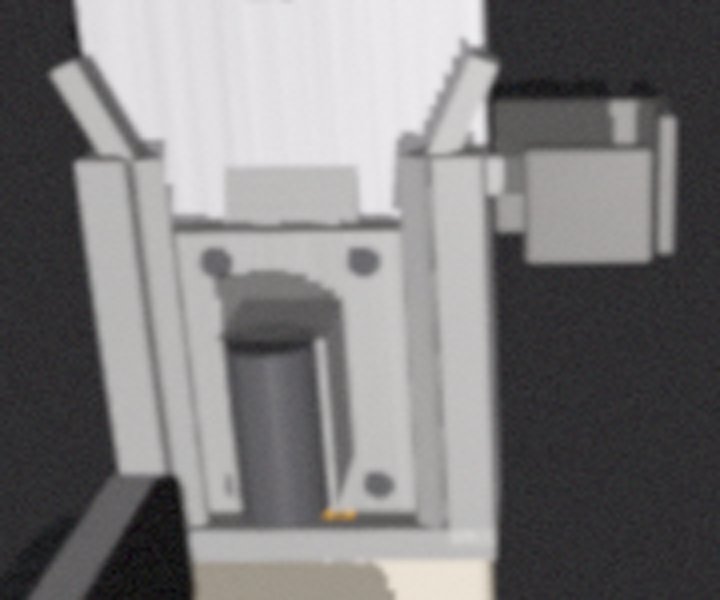

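View pics/w1d.png

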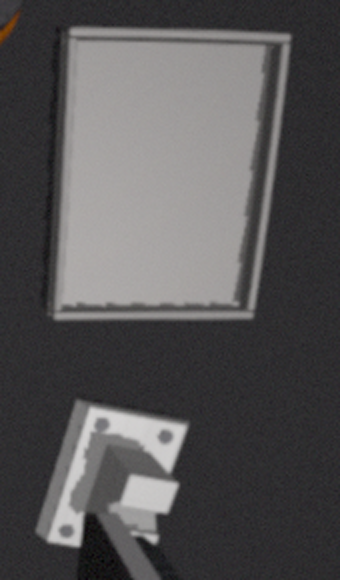

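Run:
```python
from h import *
s=obs(); im,d=cv2.imread('pics/w1.png'),None
c=imaging.camera_info('wrist'); cam=(im,d,np.array(c['mtx']),np.array(c['dist_coeffs']),T_tool()@np.array(c['hand_eye']))
c=lambda x,y:(140+x/4,150+y/3.75)
r=onplane([c(76,160),c(120,472),c(488,155),c(495,520)],0.042,cam)[:,:2]
print('rails',r.round(4).tolist()); 
for a,b in((0,1),(2,3)): print(np.arctan2(*(r[b]-r[a])[::-1]).round(4))
p=onplane([c(527,150),c(651,150),c(653,264),c(527,263)],0.052,cam)[:,:2]; print('pad',p.round(4).tolist(),p.mean(0))
pl=onplane([c(176,228),c(402,228),c(412,513)],0.036,cam)[:,:2]; print('plate',pl.round(4).tolist())
bar=onplane([c(262,345),c(285,520)],0.082,cam)[:,:2]; print('bar',bar.round(4).tolist())
c=lambda x,y:(330+x/2,20+y/2)
b=onplane([c(68,29),c(291,36),c(250,317),c(53,319)],0.018,cam)[:,:2]; print('bin',b.round(4).tolist(),b.mean(0))
v=onplane([c(88,405),c(188,422)],0.012,cam)[:,:2]; print('vee',v.round(4).tolist())
a=onplane([(154,91),(259.5,88)],0.024,cam)[:,:2]; print('apron',a.round(4).tolist(),a.mean(0))
P=np.load('pics/w1P.npy')
for n,q in dict(pad=c(0,0)).items(): pass
for n,q in dict(pad=(287,205),apron=(210,150),bin=(415,110),bench=(310,150),rail=(257,230)).items(): print(n,P[q[1]-2:q[1]+3,q[0]-2:q[0]+3].reshape(-1,3).mean(0).round(4))
```

```text
rails [[0.533, 0.0606], [0.6401, 0.0681], [0.5243, 0.1779], [0.6503, 0.186]]
0.0701
0.0642
pad [[0.5195, 0.1888], [0.5173, 0.2227], [0.5525, 0.2264], [0.5545, 0.1908]] [0.53594315 0.2072042 ]
plate [[0.5551, 0.0871], [0.5509, 0.1537], [0.653, 0.1593]]
bar [[0.5727, 0.1221], [0.6294, 0.1278]]
bin [[0.3512, 0.2767], [0.3421, 0.4006], [0.4991, 0.4105], [0.5088, 0.2892]] [0.42528616 0.34424724]
vee [[0.564, 0.3211], [0.5716, 0.3889]]
apron [[0.4227, 0.0534], [0.4137, 0.169]] [0.41821556 0.11119781]
pad [0.5316 0.2055 0.066 ]
apron [0.4842 0.1151 0.024 ]
bin [0.4243 0.3503 0.0052]
bench [4.802e-01 2.317e-01 1.000e-04]
rail [0.5716 0.1737 0.0423]
```

Call:
{"fn": "carry_out", "kwargs": {
  "series": [
    [-0.022, 0.012, 0.05, 0, 0, 0.005, 255],
    [-0.022, 0.012, 0.1, 0, 0, 0.005, 255],
    [-0.022, 0.012, 0.15, 0, 0, 0.005, 255],
    [-0.022, 0.012, 0.18, 0, 0, 0.005, 255],
    [-0.022, 0.012, 0.18, 0, 0, 0.005, 255],
    [-0.022, 0.012, 0.18, 0, 0, 0.005, 255],
    [-0.022, 0.012, 0.18, 0, 0, 0.005, 255],
    [-0.022, 0.012, 0.18, 0, 0, 0.005, 255]
  ]
}}

```text
clock: 2.6
position: [0.5355, 0.2067, 0.0723]
tool_rot: [3.141, 0.001, -3.084]
force: [0.2, -0.2, 0.2]
grip_width: -0.0003
```

Run:
```python
from h import *
cam=grab('wrist','w2'); s=grab('scene')
P=cloud(cam); 
cv2.imwrite('pics/s2.png',cv2.resize(s[0][100:270,260:440],None,fx=3.3,fy=3.3,interpolation=cv2.INTER_CUBIC))
```

```text
(no output)
```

View pics/w2.png

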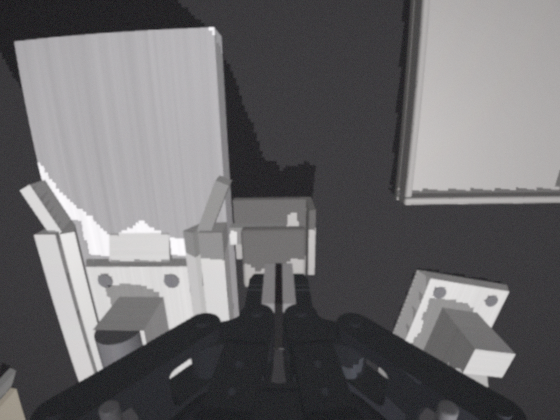

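View pics/s2.png

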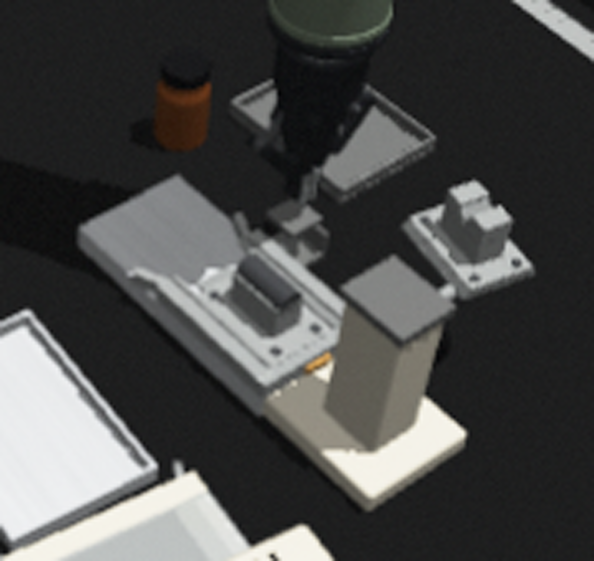

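The shut fingers are over the pad, at (278,270) in the wrist view. Next I press it.

Call:
{"fn": "carry_out", "kwargs": {
  "series": [
    [0, 0, 0.01, 0, 0, 0, 255],
    [0, 0, 0.018, 0, 0, 0, 255],
    [0, 0, 0.023, 0, 0, 0, 255],
    [0, 0, 0.026, 0, 0, 0, 255],
    [0, 0, 0.028, 0, 0, 0, 255],
    [0, 0, 0.028, 0, 0, 0, 255]
  ]
}}

```text
clock: 3.45
position: [0.5349, 0.2064, 0.0433]
tool_rot: [-3.141, -0.0, -3.084]
force: [-1.1, -0.3, 2.8]
grip_width: -0.0
```

Run:
```python
from h import *
cam=grab('wrist','w3')
```

```text
(no output)
```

View pics/w3.png

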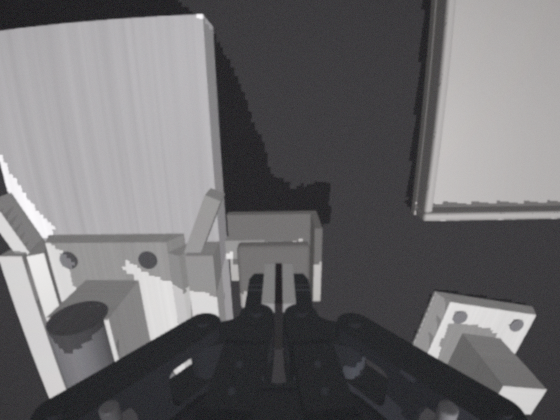

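Call:
{"fn": "carry_out", "kwargs": {
  "series": [
    [0, 0, -0.05, 0, 0, 0, 255],
    [0, 0, -0.1, 0, 0, 0, 0],
    [0, 0, -0.12, 0, 0, 0, 0],
    [-0.025, -0.045, -0.12, 0, 0, 0, 0],
    [-0.046, -0.086, -0.12, 0, 0, 0, 0],
    [-0.046, -0.086, -0.12, 0, 0, 0, 0],
    [-0.046, -0.086, -0.12, 0, 0, 0, 0],
    [-0.046, -0.086, -0.12, 0, 0, 0, 0]
  ]
}}

```text
clock: 4.5
position: [0.5854, 0.1244, 0.1633]
tool_rot: [3.141, -0.0, -3.083]
force: [-0.4, -0.5, -0.3]
grip_width: 0.0853
```

Run:
```python
from h import *
cam=grab('wrist','w4')
P=cloud(cam); np.save('pics/w4P.npy',P)
```

```text
(no output)
```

View pics/w4.png

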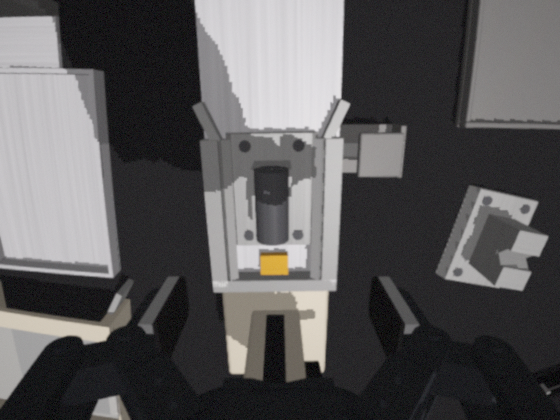

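Run:
```python
from h import *
c=imaging.camera_info('wrist'); cam=(0,0,np.array(c['mtx']),np.array(c['dist_coeffs']),T_tool()@np.array(c['hand_eye']))
print('bar far end top / near',onplane([(273,241),(271,172)],0.08,cam).round(4).tolist())
p=onplane([(228,134),(315,131),(311,243),(235,245)],0.036,cam)[:,:2]; print(p.round(4).tolist(),p.mean(0).round(4))
r=onplane([(201,139),(215,281),(342,138),(337,284)],0.042,cam)[:,:2]; print('rail',r.round(4).tolist())
print('vee',onplane([(475,188),(537,206),(440,275)],0.012,cam)[:,:2].round(4).tolist())
P=np.load('pics/w4P.npy')
for q in [(272,210),(245,165),(381,158),(500,250),(530,237)]: print(q,P[q[1]-2:q[1]+3,q[0]-2:q[0]+3].reshape(-1,3).mean(0).round(4))
```

```text
bar far end top / near [[0.6017, 0.1227, 0.08], [0.5485, 0.1184, 0.08]]
[[0.5277, 0.081], [0.5211, 0.1522], [0.6208, 0.1579], [0.6269, 0.0885]] [0.5741 0.1199]
rail [[0.5323, 0.0601], [0.6623, 0.0709], [0.5249, 0.1738], [0.6588, 0.1856]]
vee [[0.5651, 0.3153], [0.5789, 0.3874], [0.6607, 0.3015]]
(272, 210) [0.5755 0.1207 0.0839]
(245, 165) [0.5521 0.0961 0.0388]
(381, 158) [0.5379 0.206  0.0486]
(500, 250) [0.6142 0.3329 0.0462]
(530, 237) [0.5916 0.339  0.0682]
```

Call:
{"fn": "carry_out", "kwargs": {
  "series": [
    [0.011, -0.003, 0.05, 0, 0, 0, 0],
    [0.011, -0.003, 0.1, 0, 0, 0, 0],
    [0.011, -0.003, 0.12, 0, 0, 0, 0],
    [0.011, -0.003, 0.12, 0, 0, 0, 0],
    [0.011, -0.003, 0.12, 0, 0, 0, 255],
    [0.011, -0.003, 0.12, 0, 0, 0, 255],
    [0.011, -0.003, 0.12, 0, 0, 0, 255],
    [0.011, -0.003, 0.12, 0, 0, 0, 255],
    [0.011, -0.003, 0.12, 0, 0, 0, 255]
  ],
  "force": 60
}}

```text
clock: 5.68
position: [0.5754, 0.1196, 0.0441]
tool_rot: [3.141, 0.001, -3.084]
force: [-2.4, -1.1, 9.1]
grip_width: 0.0292
```

Call:
{"fn": "carry_out", "kwargs": {
  "series": [
    [0.01, 0, 0, 0, 0, 0, 255],
    [0.025, 0, 0, 0, 0, 0, 255],
    [0.04, 0, 0, 0, 0, 0, 255],
    [0.055, 0, 0, 0, 0, 0, 255],
    [0.07, -0.001, 0, 0, 0, 0, 255],
    [0.085, -0.001, 0, 0, 0, 0, 255],
    [0.1, -0.001, 0, 0, 0, 0, 255],
    [0.115, -0.001, 0, 0, 0, 0, 255],
    [0.115, -0.001, 0, 0, 0, 0, 255]
  ]
}}

```text
clock: 6.8
position: [0.4586, 0.1121, 0.0437]
tool_rot: [-3.142, -0.001, -3.084]
force: [-9.6, -0.4, 18.9]
grip_width: 0.029
```

Run:
```python
from h import *
cam=grab('wrist','w5');s=grab('scene')
cv2.imwrite('pics/s5.png',cv2.resize(s[0][100:270,260:440],None,fx=3.3,fy=3.3,interpolation=cv2.INTER_CUBIC))
```

```text
(no output)
```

View pics/w5.png

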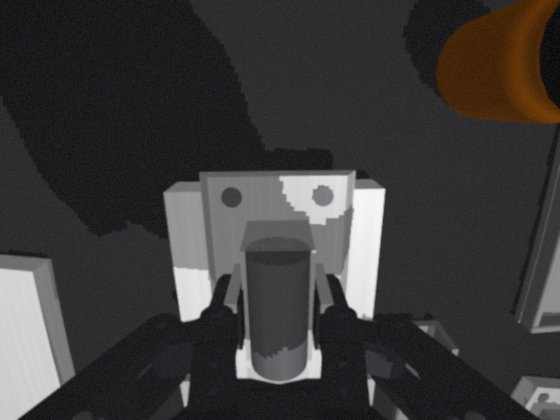

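View pics/s5.png

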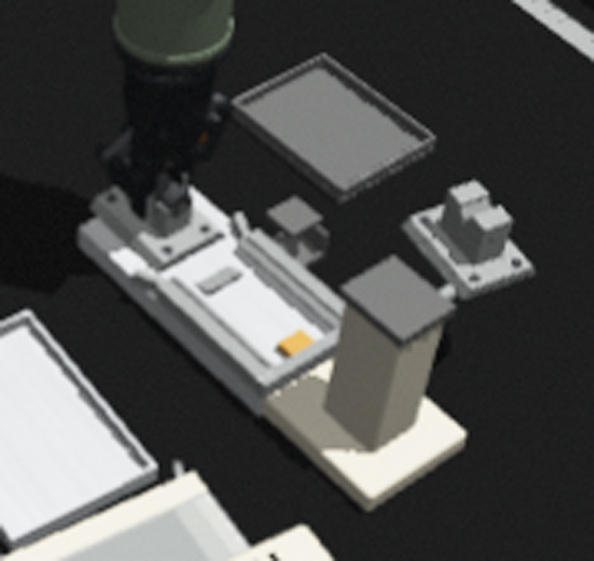

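Call:
{"fn": "carry_out", "kwargs": {
  "series": [
    [0, 0, -0.05, 0, 0, 0, 255],
    [0, 0, -0.1, 0, 0, 0, 255],
    [0, 0.04, -0.12, 0, 0, 0, 255],
    [0.01, 0.09, -0.12, 0, 0, -0.02, 255],
    [0.02, 0.14, -0.12, 0, 0, -0.02, 255],
    [0.02, 0.19, -0.12, 0, 0, -0.02, 255],
    [0.02, 0.234, -0.12, 0, 0, -0.02, 255],
    [0.02, 0.234, -0.12, 0, 0, -0.02, 255],
    [0.02, 0.234, -0.12, 0, 0, -0.02, 255]
  ]
}}

```text
clock: 8.02
position: [0.4263, 0.3436, 0.1628]
tool_rot: [-3.14, -0.001, -3.064]
force: [-0.6, -0.5, -3.7]
grip_width: 0.0289
```

Run:
```python
from h import *
cam=grab('wrist','w6'); grab('top','t6')
```

```text
(no output)
```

View pics/w6.png

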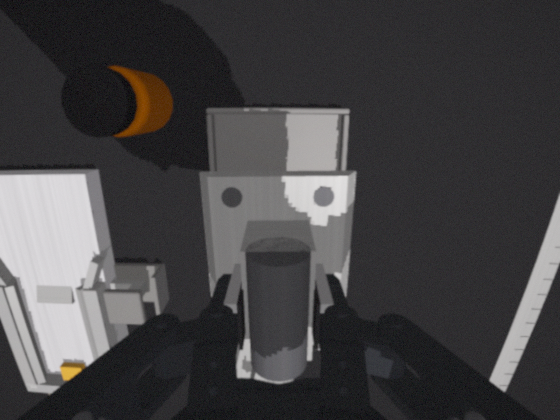

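View pics/t6.png

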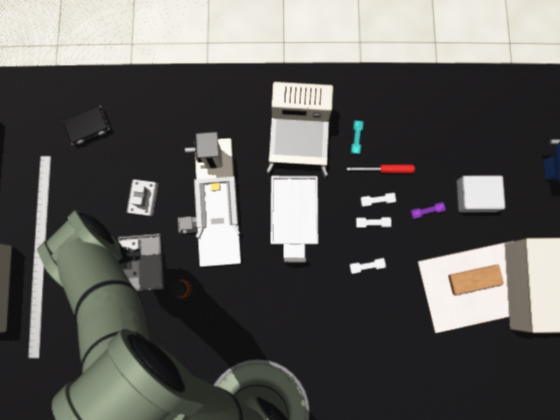

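The plate is held centred over the bin, and the bin's near wall is at row 110 in the wrist view. Next I lower it.

Call:
{"fn": "carry_out", "kwargs": {
  "series": [
    [0, 0, 0.05, 0, 0, 0, 255],
    [0, 0, 0.1, 0, 0, 0, 255],
    [0, 0, 0.125, 0, 0, 0, 255],
    [0, 0, 0.133, 0, 0, 0, 255],
    [0, 0, 0.137, 0, 0, 0, 255],
    [0, 0, 0.137, 0, 0, 0, 255]
  ]
}}

```text
clock: 8.88
position: [0.4274, 0.3447, 0.0271]
tool_rot: [3.141, 0.001, -3.065]
force: [0.0, 0.4, -2.4]
grip_width: 0.0288
```

Call:
{"fn": "carry_out", "kwargs": {
  "series": [
    [0, 0, 0.002, 0, 0, 0, 255],
    [0, 0, 0.003, 0, 0, 0, 255],
    [0, 0, 0.003, 0, 0, 0, 120],
    [0, 0, 0.003, 0, 0, 0, 100],
    [0, 0, 0.003, 0, 0, 0, 80],
    [0, 0, -0.05, 0, 0, 0, 60],
    [0, 0, -0.1, 0, 0, 0, 0],
    [0, 0, -0.16, 0, 0, 0, 0],
    [0, 0, -0.16, 0, 0, 0, 0]
  ]
}}

```text
clock: 10.0
position: [0.4285, 0.3458, 0.1905]
tool_rot: [3.137, 0.005, -3.065]
force: [-0.1, 0.2, -0.8]
grip_width: 0.085
```

Run:
```python
from h import *
cam=grab('wrist','w7'); P=cloud(cam); np.save('pics/w7P.npy',P)
t=grab('top')
cv2.imwrite('pics/t7.png',cv2.resize(t[0][90:310,100:320],None,fx=2.7,fy=2.7,interpolation=cv2.INTER_CUBIC))
```

```text
(no output)
```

View pics/w7.png

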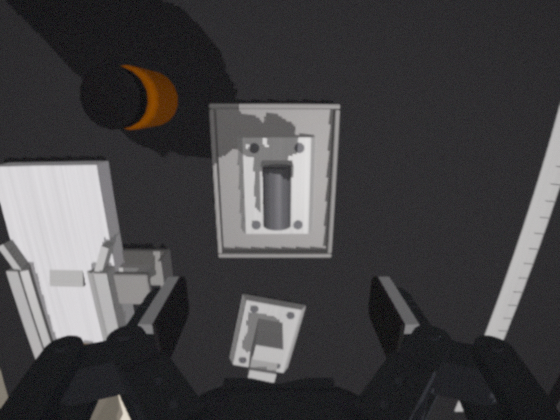

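The roller plate lies flat in the bin, with its bar at (277,197). Next is the V plate, which shows at (268,335).

Call:
{"fn": "carry_out", "kwargs": {
  "series": [
    [-0.05, -0.004, 0, 0, 0, 0.1, 0],
    [-0.1, -0.008, 0, 0, 0, 0.2, 0],
    [-0.15, -0.012, 0, 0, 0, 0.228, 0],
    [-0.187, -0.016, 0, 0, 0, 0.228, 0],
    [-0.187, -0.016, 0, 0, 0, 0.228, 0],
    [-0.187, -0.016, 0, 0, 0, 0.228, 0],
    [-0.187, -0.016, 0, 0, 0, 0.228, 0]
  ]
}}

```text
clock: 10.98
position: [0.6136, 0.3434, 0.1859]
tool_rot: [-3.141, -0.001, 2.992]
force: [0.7, 0.4, 0.4]
grip_width: 0.0855
```

Run:
```python
from h import *
cam=grab('wrist','w8'); P=cloud(cam); np.save('pics/w8P.npy',P)
```

```text
(no output)
```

View pics/w8.png

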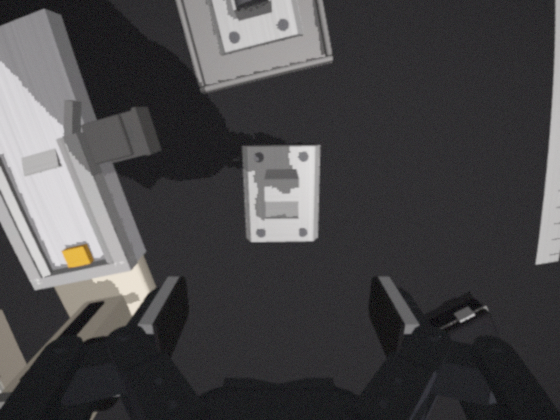

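Run:
```python
from h import *
im=cv2.imread('pics/w8.png')
c=imaging.camera_info('wrist'); cam=(im,0,np.array(c['mtx']),np.array(c['dist_coeffs']),T_tool()@np.array(c['hand_eye']))
p=onplane([(243,147),(321,146),(319,241),(247,240)],0.012,cam)[:,:2]; print(p.round(4).tolist(),p.mean(0).round(4))
for a,b in((0,3),(1,2)): print(np.arctan2(*(p[b]-p[a])[::-1]).round(3))
g=cv2.cvtColor(im,cv2.COLOR_BGR2GRAY); m=np.zeros_like(g); m[135:255,225:340]=g[135:255,225:340]>75
m=cv2.morphologyEx(m,cv2.MORPH_CLOSE,np.ones((5,5)))
print(rect(m,0.012,cam))
q=onplane([(301,170),(299,216),(265,217),(263,171)],0.058,cam)[:,:2]; print('blk',q.round(4).tolist(),q.mean(0))
cv2.imwrite('pics/w8c.png',cv2.resize(im[130:260,210:350],None,fx=4,fy=4,interpolation=cv2.INTER_CUBIC))
go([*p.mean(0),0.03],np.pi-0.15)
```

```text
[[0.5652, 0.3176], [0.5755, 0.3929], [0.6753, 0.3799], [0.6625, 0.3038]] [0.6196 0.3486]
-0.14
-0.129
[([282.0, 192.0], 0.6195, 0.3474, 103.4, 77.9, -7.8)]
blk [[0.5869, 0.3686], [0.6277, 0.3616], [0.6241, 0.3315], [0.5829, 0.3365]] [0.60541195 0.34951876]
shift [-0.005, 0.006, 0.1562] turn [-0.0001, -0.0005, 0.0001] dist 0.156
```

View pics/w8c.png

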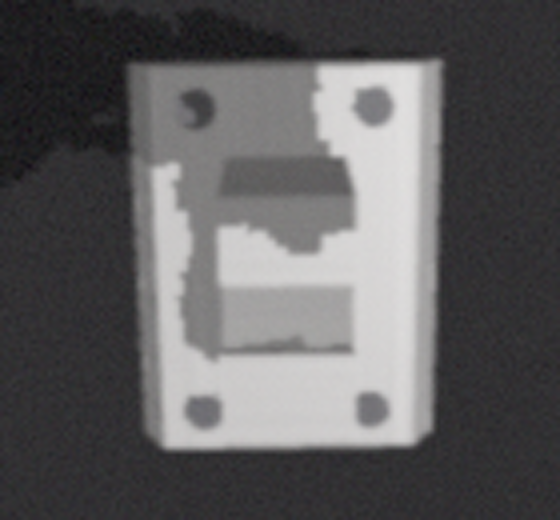

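Call:
{"fn": "carry_out", "kwargs": {
  "series": [
    [-0.005, 0.005, 0.05, 0, 0, -0.013, 0],
    [-0.005, 0.005, 0.1, 0, 0, -0.013, 0],
    [-0.005, 0.005, 0.14, 0, 0, -0.013, 0],
    [-0.005, 0.005, 0.163, 0, 0, -0.013, 0],
    [-0.005, 0.005, 0.163, 0, 0, -0.013, 0],
    [-0.005, 0.005, 0.163, 0, 0, -0.013, 255],
    [-0.005, 0.005, 0.163, 0, 0, -0.013, 255],
    [-0.005, 0.005, 0.163, 0, 0, -0.013, 255],
    [-0.005, 0.005, 0.163, 0, 0, -0.013, 255],
    [-0.005, 0.005, 0.163, 0, 0, -0.013, 255]
  ],
  "force": 70
}}

```text
clock: 12.28
position: [0.6209, 0.3474, 0.0244]
tool_rot: [3.141, 0.001, 3.004]
force: [-1.3, -1.7, 8.5]
grip_width: 0.0284
```

Run:
```python
from h import *
cam=grab('wrist','w9')
```

```text
(no output)
```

View pics/w9.png

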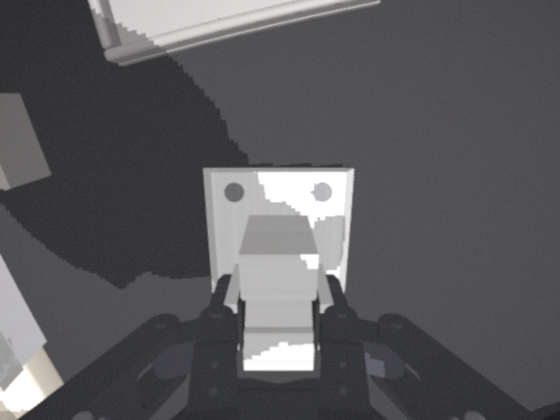

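Call:
{"fn": "carry_out", "kwargs": {
  "series": [
    [0, 0, -0.05, 0, 0, 0, 255],
    [0, 0, -0.1, 0, 0, 0, 255],
    [0.02, -0.04, -0.13, 0, 0, -0.05, 255],
    [0.044, -0.09, -0.13, 0, 0, -0.1, 255],
    [0.068, -0.14, -0.13, 0, 0, -0.15, 255],
    [0.092, -0.19, -0.13, 0, 0, -0.205, 255],
    [0.119, -0.251, -0.13, 0, 0, -0.205, 255],
    [0.119, -0.251, -0.13, 0, 0, -0.205, 255],
    [0.119, -0.251, -0.13, 0, 0, -0.205, 255],
    [0.119, -0.251, -0.13, 0, 0, -0.205, 255]
  ]
}}

```text
clock: 13.58
position: [0.4685, 0.116, 0.1533]
tool_rot: [3.141, 0.0, -3.073]
force: [0.0, 0.0, -3.9]
grip_width: 0.0293
```

Run:
```python
from h import *
s=obs(); print(s['position'],s['tool_rot'],s['force'],s['grip_width'])
cam=grab('wrist','w10')
```

```text
[0.46848733 0.11595917 0.1533231 ] [ 3.14117812e+00  4.24819530e-04 -3.07335092e+00] [ 0.02969043  0.02972429 -3.88247922] 0.029338444467745816
```

View pics/w10.png

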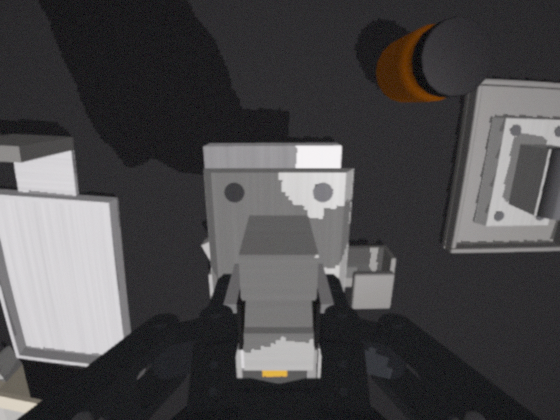

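Run:
```python
from h import *
im=cv2.imread('pics/w10.png')
c=imaging.camera_info('wrist'); cam=(im,0,np.array(c['mtx']),np.array(c['dist_coeffs']),T_tool()@np.array(c['hand_eye']))
cv2.imwrite('pics/w10c.png',cv2.resize(im[130:290,180:380],None,fx=4,fy=3.75,interpolation=cv2.INTER_CUBIC))
zt=obs()['position'][2]-0.0124
p=onplane([(207,170),(353.5,169)],zt,cam)[:,:2]; print('plate near',p.round(4).tolist(),p.mean(0).round(4),np.linalg.norm(p[0]-p[1]))
a=onplane([(205.5,146),(341,145)],0.024,cam)[:,:2]; print('apron near',a.round(4).tolist(),a.mean(0).round(4),np.linalg.norm(a[0]-a[1]))
```

```text
plate near [[0.4183, 0.0789], [0.4129, 0.1502]] [0.4156 0.1146] 0.07155830620932009
apron near [[0.4223, 0.0531], [0.4137, 0.1662]] [0.418  0.1097] 0.1134417026560622
```

View pics/w10c.png

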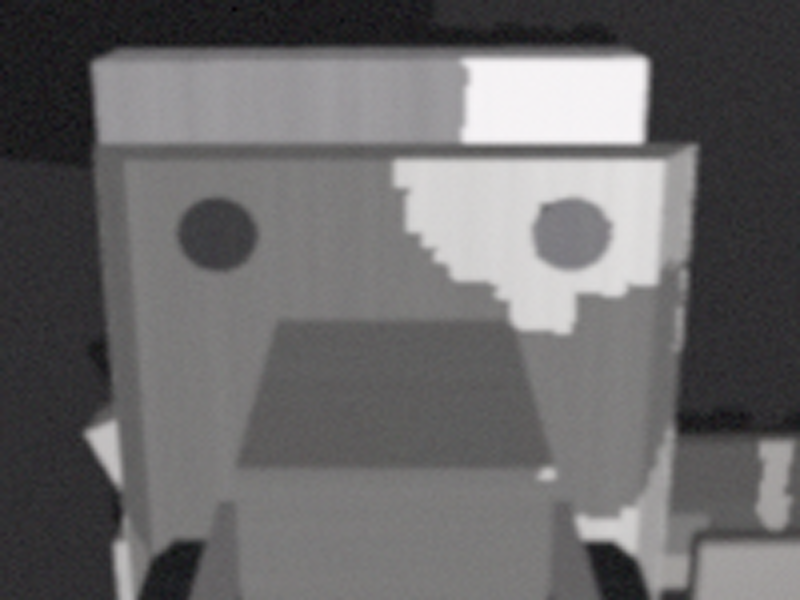

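Call:
{"fn": "carry_out", "kwargs": {
  "series": [
    [0.013, -0.003, 0.04, 0, 0, 0, 255],
    [0.013, -0.003, 0.08, 0, 0, 0, 255],
    [0.013, -0.003, 0.098, 0, 0, 0, 255],
    [0.013, -0.003, 0.102, 0, 0, 0, 255],
    [0.013, -0.003, 0.104, 0, 0, 0, 255],
    [0.013, -0.003, 0.104, 0, 0, 0, 255]
  ]
}}

```text
clock: 14.38
position: [0.4557, 0.1113, 0.0499]
tool_rot: [3.141, 0.001, -3.074]
force: [0.9, -0.2, -3.8]
grip_width: 0.0285
```

Run:
```python
from h import *
cam=grab('wrist','w11');s=grab('scene')
cv2.imwrite('pics/s11.png',cv2.resize(s[0][100:270,260:440],None,fx=3.3,fy=3.3,interpolation=cv2.INTER_CUBIC))
```

```text
(no output)
```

View pics/w11.png

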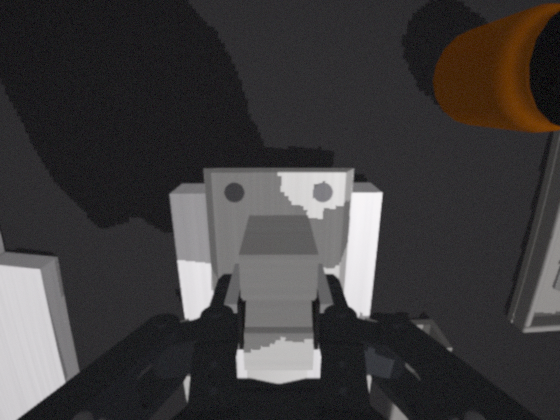

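View pics/s11.png

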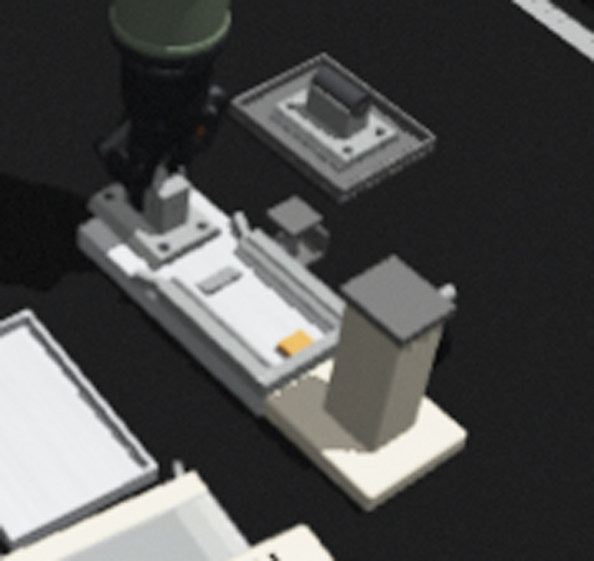

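Call:
{"fn": "carry_out", "kwargs": {
  "series": [
    [0, 0, 0.001, 0, 0, 0, 255],
    [-0.01, 0, 0.001, 0, 0, 0, 255],
    [-0.02, 0, 0.001, 0, 0, 0, 255],
    [-0.03, 0, 0.001, 0, 0, 0, 255],
    [-0.04, 0, 0.001, 0, 0, 0, 255],
    [-0.05, 0, 0.001, 0, 0, 0, 255],
    [-0.06, 0, 0.001, 0, 0, 0, 255]
  ]
}}

```text
clock: 15.35
position: [0.5156, 0.115, 0.0484]
tool_rot: [-3.142, -0.0, -3.075]
force: [-4.9, 0.4, 5.0]
grip_width: 0.0285
```

Call:
{"fn": "carry_out", "kwargs": {
  "series": [
    [-0.01, 0, 0, 0, 0, 0, 255],
    [-0.02, 0, 0, 0, 0, 0, 255],
    [-0.03, 0, 0, 0, 0, 0, 255],
    [-0.04, 0, 0, 0, 0, 0, 255],
    [-0.05, 0, 0, 0, 0, 0, 255],
    [-0.06, 0, 0, 0, 0, 0, 255],
    [-0.07, 0, 0, 0, 0, 0, 255],
    [-0.07, 0, 0, 0, 0, 0, 255]
  ],
  "force": 90
}}

```text
clock: 16.35
position: [0.5864, 0.1199, 0.0485]
tool_rot: [3.141, 0.002, -3.075]
force: [3.0, 0.1, 1.5]
grip_width: 0.0285
```

Run:
```python
from h import *
s=obs(); print(s['position'],s['force'])
s=grab('scene')
cv2.imwrite('pics/s12.png',cv2.resize(s[0][100:270,260:440],None,fx=3.3,fy=3.3,interpolation=cv2.INTER_CUBIC))
```

```text
[0.58642462 0.11985245 0.04850765] [3.03224012 0.14849733 1.48171416]
```

View pics/s12.png

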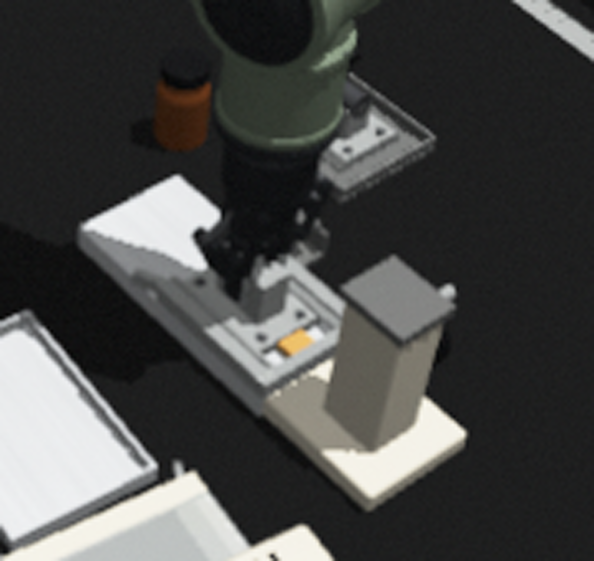

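Call:
{"fn": "carry_out", "kwargs": {
  "series": [
    [-0.005, 0, 0, 0, 0, 0, 255],
    [-0.01, 0, 0, 0, 0, 0, 255],
    [-0.014, 0, 0, 0, 0, 0, 255],
    [-0.017, 0, 0, 0, 0, 0, 255],
    [-0.019, 0, 0, 0, 0, 0, 255],
    [-0.019, 0, 0, 0, 0, 0, 255]
  ]
}}

```text
clock: 17.15
position: [0.6016, 0.1209, 0.0486]
tool_rot: [-3.141, -0.005, -3.074]
force: [-19.5, -1.6, 23.9]
grip_width: 0.0291
```

Call:
{"fn": "carry_out", "kwargs": {
  "series": [
    [-0.002, 0, 0, 0, 0, 0, 255],
    [-0.004, 0, 0, 0, 0, 0, 255],
    [-0.006, 0, 0, 0, 0, 0, 255],
    [-0.006, 0, 0, 0, 0, 0, 255]
  ]
}}

```text
clock: 17.65
position: [0.6075, 0.1213, 0.0485]
tool_rot: [-3.141, -0.005, -3.074]
force: [-20.2, -1.8, 21.7]
grip_width: 0.0286
```

Run:
```python
from h import *
s=obs(); print(s['position'],s['force'])
cam=grab('wrist','w13')
```

```text
[0.60746205 0.12129969 0.04854081] [-20.21169971  -1.75572663  21.68548326]
```

View pics/w13.png

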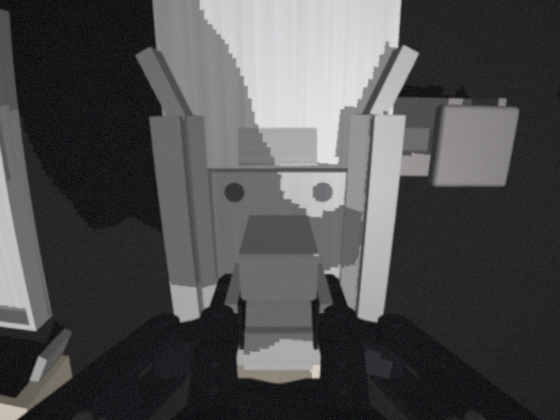

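Call:
{"fn": "carry_out", "kwargs": {
  "series": [
    [-0.002, 0, 0, 0, 0, 0, 255],
    [-0.004, 0, 0, 0, 0, 0, 255],
    [-0.004, 0, 0, 0, 0, 0, 255]
  ]
}}

```text
clock: 18.08
position: [0.6094, 0.1213, 0.0486]
tool_rot: [-3.141, -0.009, -3.074]
force: [-36.4, -4.1, 37.9]
grip_width: 0.0283
```

The force rose to 36 N, so the plate is at the stop. Next I let go and check.

Call:
{"fn": "carry_out", "kwargs": {
  "series": [
    [0.003, 0, 0, 0, 0, 0, 255],
    [0.004, 0, 0, 0, 0, 0, 170],
    [0.004, 0, 0, 0, 0, 0, 130],
    [0.004, 0, 0, 0, 0, 0, 110],
    [0.004, 0, -0.01, 0, 0, 0, 100],
    [0.004, 0, -0.06, 0, 0, 0, 0],
    [0.004, 0, -0.11, 0, 0, 0, 0],
    [0.004, 0, -0.11, 0, 0, 0, 0]
  ]
}}

```text
clock: 19.08
position: [0.6118, 0.1218, 0.1628]
tool_rot: [3.14, 0.006, -3.075]
force: [0.1, 0.5, 0.1]
grip_width: 0.0853
```

Run:
```python
from h import *
cam=grab('wrist','w14'); P=cloud(cam)
for q in [(272,140),(381,158),(245,165)]: print(P[q[1]-2:q[1]+3,q[0]-2:q[0]+3].reshape(-1,3).mean(0).round(4))
```

```text
[0.5577 0.1146 0.0363]
[ 5.711e-01  2.192e-01 -2.000e-04]
[0.5799 0.0932 0.0358]
```

View pics/w14.png

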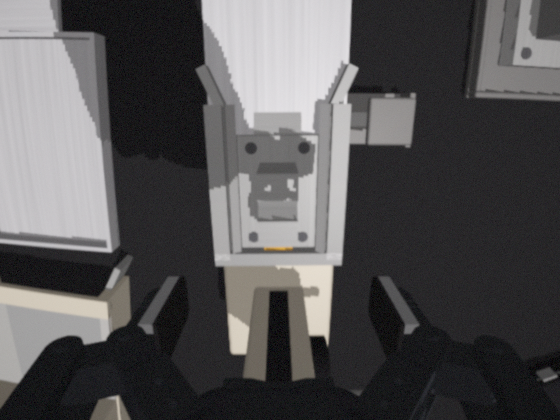

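Run:
```python
from h import *
im=cv2.imread('pics/w14.png')
cam=grab('wrist'); P=cloud(cam)
for q in [(391,121),(277,122),(245,165)]: print(q,P[q[1]-4:q[1]+5,q[0]-4:q[0]+5].reshape(-1,3).mean(0).round(4))
p=onplane([(236,136),(319,135),(315,247),(242,250)],0.036,cam)[:,:2]; print(p.round(4).tolist(),p.mean(0))
print(onplane([(205,104),(350,102)],0.042,cam).mean(0))
cv2.imwrite('pics/w14c.png',cv2.resize(im[60:270,190:430],None,fx=3,fy=2.8,interpolation=cv2.INTER_CUBIC))
```

```text
(391, 121) [0.5335 0.2039 0.0521]
(277, 122) [0.5418 0.1174 0.0296]
(245, 165) [0.5781 0.0931 0.036 ]
[[0.5547, 0.0849], [0.5494, 0.1522], [0.6489, 0.1593], [0.6563, 0.093]] [0.60232743 0.12233776]
[0.52658482 0.11682913 0.042     ]
```

View pics/w14c.png

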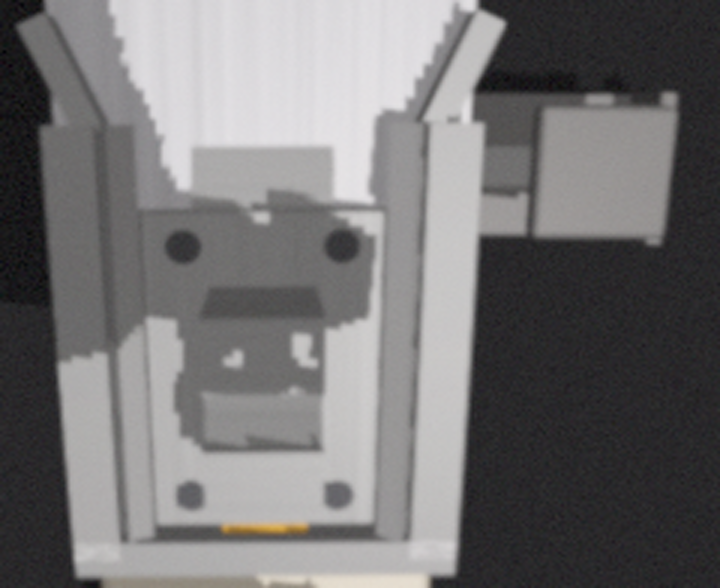

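The V plate is latched: the pad is back at 52 mm, the catch tongue tops out at 30 mm, and the plate's middle is at (0.602,0.122). Next are the specimens.

Call:
{"fn": "carry_out", "kwargs": {
  "series": [
    [0, 0, -0.06, 0, 0, 0.15, 0],
    [0.01, -0.05, -0.09, 0, 0, 0.33, 0],
    [0.02, -0.1, -0.09, 0, 0, 0.5, 0],
    [0.03, -0.15, -0.09, 0, 0, 0.68, 0],
    [0.04, -0.2, -0.09, 0, 0, 0.86, 0],
    [0.05, -0.26, -0.09, 0, 0, 1.04, 0],
    [0.06, -0.32, -0.09, 0, 0, 1.22, 0],
    [0.075, -0.38, -0.09, 0, 0, 1.4, 0],
    [0.09, -0.447, -0.09, 0, 0, 1.57, 120],
    [0.09, -0.447, -0.09, 0, 0, 1.57, 120]
  ]
}}

```text
clock: 20.42
position: [0.5475, -0.3352, 0.2471]
tool_rot: [-3.139, 0.001, 1.63]
force: [-0.8, 1.5, -0.4]
grip_width: 0.0517
```

Call:
{"fn": "carry_out", "kwargs": {
  "series": [
    [0, 0, 0, 0, 0, 0, 120],
    [0, 0, 0, 0, 0, 0, 120]
  ]
}}

```text
clock: 20.68
position: [0.5505, -0.329, 0.2478]
tool_rot: [-3.141, -0.001, 1.641]
force: [-0.0, 0.1, -0.4]
grip_width: 0.0453
```

Run:
```python
from h import *
s=obs(); print(s['position'],s['tool_rot'],s['grip_width'])
cam=grab('wrist','w15'); t=grab('top','t15')
im=cam[0]; hsv=cv2.cvtColor(im,cv2.COLOR_BGR2HSV); w=(hsv[...,1]<60)&(hsv[...,2]>120)
for z in rect(w,0.016,cam,200): print('W',z)
im=t[0]; hsv=cv2.cvtColor(im,cv2.COLOR_BGR2HSV); w=(hsv[...,1]<60)&(hsv[...,2]>140); w[:, :330]=0; w[:70]=0
for z in rect(w,0.016,t): print('T',z)
```

```text
[ 0.55053219 -0.32904389  0.24782193] [-3.14113894e+00 -9.92763987e-04  1.64097715e+00] 0.04530412588797753
W ([549.0, 407.0], 1.0502, -0.6965, 55.7, 39.7, -89.0)
W ([113.0, 307.0], 0.3429, -0.5485, 202.8, 136.0, 11.5)
W ([323.0, 204.0], 0.608, -0.357, 102.0, 27.1, -82.8)
W ([269.0, 186.0], 0.5403, -0.3398, 100.1, 27.4, -89.3)
W ([404.0, 178.0], 0.7013, -0.3168, 98.5, 6.5, -89.4)
W ([162.0, 163.0], 0.4131, -0.3195, 101.3, 28.1, -80.1)
W ([507.0, 46.0], 0.7977, -0.1504, 146.7, 106.0, -3.8)
W ([333.0, 21.0], 0.5799, -0.1591, 206.1, 50.8, 4.8)
T ([341.0, 279.0], 0.3724, -0.2413, 88.5, 40.4, -46.2)
T ([370.0, 253.0], 0.4477, -0.3246, 48.9, 19.6, 55.4)
T ([467.0, 287.0], 0.345, -0.6168, 267.5, 210.8, -78.8)
T ([544.0, 284.0], 0.35, -0.8323, 278.5, 100.4, -4.4)
T ([365.0, 200.0], 0.6016, -0.3188, 27.1, 27.0, 89.6)
T ([483.0, 192.0], 0.6253, -0.6723, 124.0, 97.5, 89.8)
T ([443.0, 193.0], 0.6198, -0.5497, 151.2, 34.1, -38.1)
T ([363.0, 168.0], 0.6987, -0.316, 98.9, 3.1, 89.7)
T ([427.0, 169.0], 0.6928, -0.5069, 101.1, 80.0, 54.3)
T ([402.0, 164.0], 0.7078, -0.4327, 155.2, 33.1, -38.9)
T ([331.0, 97.0], 0.9222, -0.2242, 80.6, 6.1, -1.4)
```

View pics/w15.png

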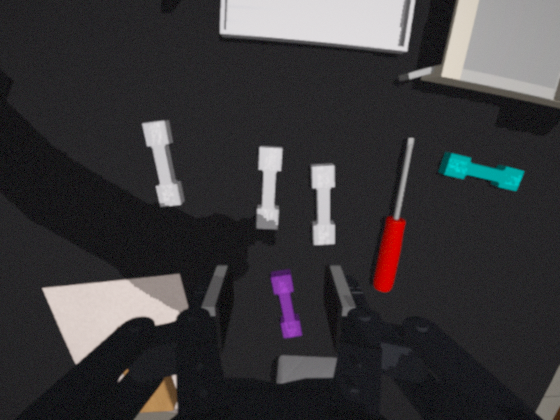

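View pics/t15.png

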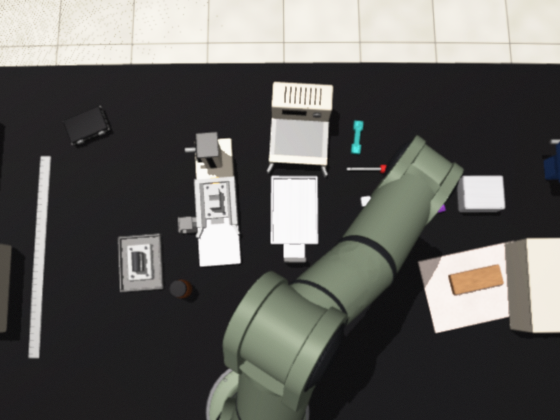

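Call:
{"fn": "carry_out", "kwargs": {
  "series": [
    [-0.02, 0.03, 0.04, 0, 0, -0.055, 120],
    [-0.031, 0.054, 0.09, 0, 0, -0.055, 120],
    [-0.031, 0.054, 0.14, 0, 0, -0.055, 120],
    [-0.031, 0.054, 0.19, 0, 0, -0.055, 120],
    [-0.031, 0.054, 0.225, 0, 0, -0.055, 120],
    [-0.031, 0.054, 0.243, 0, 0, -0.055, 120],
    [-0.031, 0.054, 0.243, 0, 0, -0.055, 120],
    [-0.031, 0.054, 0.243, 0, 0, -0.055, 120]
  ],
  "force": 40
}}

```text
clock: 21.78
position: [0.6069, -0.3582, 0.007]
tool_rot: [3.14, 0.001, 1.694]
force: [0.5, -0.9, 0.6]
grip_width: 0.0452
```

Run:
```python
from h import *
cam=grab('wrist','w16')
```

```text
(no output)
```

View pics/w16.png

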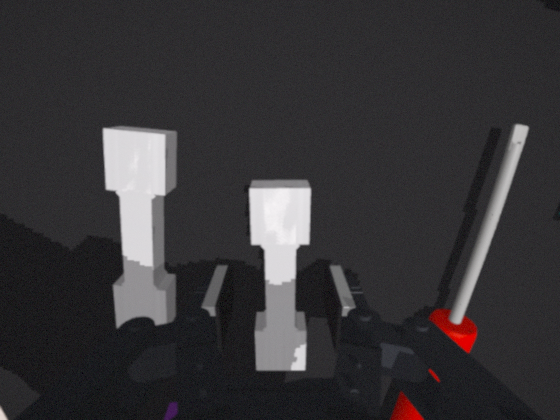

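The specimen's waist is centred between the jaws at (280,265). Next I close and lift.

Call:
{"fn": "carry_out", "kwargs": {
  "series": [
    [0, 0, 0.002, 0, 0, 0, 255],
    [0, 0, 0.002, 0, 0, 0, 255],
    [0, 0, 0.002, 0, 0, 0, 255],
    [0, 0, 0.002, 0, 0, 0, 255],
    [0, 0, -0.04, 0, 0, 0, 255],
    [0, 0, -0.09, 0, 0, 0, 255],
    [0, 0, -0.12, 0, 0, 0, 255],
    [0, 0, -0.12, 0, 0, 0, 255]
  ],
  "force": 50
}}

```text
clock: 22.82
position: [0.6071, -0.3585, 0.128]
tool_rot: [3.138, 0.002, 1.694]
force: [0.8, 0.6, -1.2]
grip_width: 0.0123
```

Run:
```python
from h import *
t=grab('top')
cv2.imwrite('pics/t17.png',cv2.resize(t[0][70:280,250:360],None,fx=2.8,fy=2.8,interpolation=cv2.INTER_CUBIC))
cam=grab('wrist','w17')
```

```text
(no output)
```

View pics/w17.png

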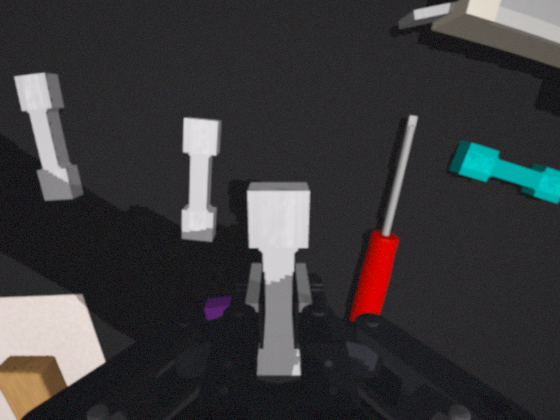

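View pics/t17.png

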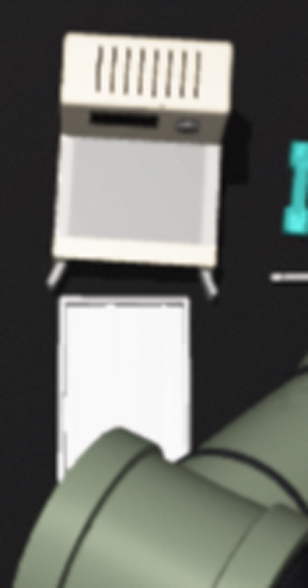

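Call:
{"fn": "carry_out", "kwargs": {
  "series": [
    [0.05, 0.01, -0.03, 0, 0, 0.05, 255],
    [0.1, 0.02, -0.06, 0, 0, 0.1, 255],
    [0.15, 0.035, -0.06, 0, 0, 0.123, 255],
    [0.2, 0.05, -0.06, 0, 0, 0.123, 255],
    [0.245, 0.062, -0.06, 0, 0, 0.123, 255],
    [0.245, 0.062, -0.06, 0, 0, 0.123, 255],
    [0.245, 0.062, -0.06, 0, 0, 0.123, 255]
  ]
}}

```text
clock: 23.8
position: [0.637, -0.1076, 0.1844]
tool_rot: [-3.14, 0.001, 1.571]
force: [0.3, -1.3, -0.9]
grip_width: 0.0127
```

Run:
```python
from h import *
s=obs(); print(s['position'],s['tool_rot'],s['grip_width'])
cam=grab('wrist','w18')
```

```text
[ 0.63703596 -0.10761772  0.18440134] [-3.14007565e+00  5.75876879e-04  1.57062318e+00] 0.012664187142720553
```

View pics/w18.png

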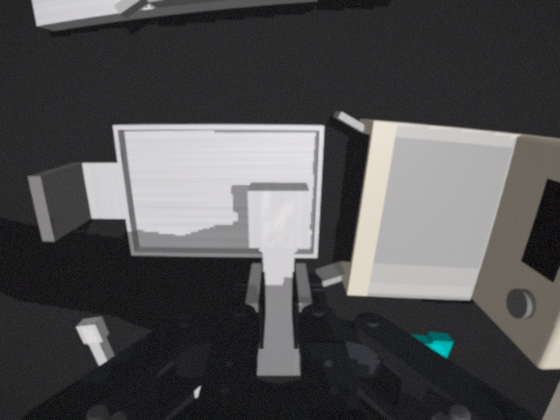

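Run:
```python
from h import *
im=cv2.imread('pics/w18.png')
c=imaging.camera_info('wrist'); cam=(im,0,np.array(c['mtx']),np.array(c['dist_coeffs']),T_tool()@np.array(c['hand_eye']))
p=onplane([(114,126),(323.5,125.5),(318,258),(131,256)],0.018,cam)[:,:2]; print(p.round(4).tolist(),p.mean(0).round(4))
for a,b in ((0,1),(3,2)): print(np.arctan2(*(p[b]-p[a])[::-1]).round(4), np.linalg.norm(p[b]-p[a]))
q=onplane([(372,122),(347,294),(514,136),(473,300)],0.05,cam)[:,:2]; print('chamber',q.round(4).tolist())
h=onplane([(86,162),(54,239)],0.07,cam)[:,:2]; print('handle top',onplane([(82,163),(53,239),(32,178),(42,240)],0.07,cam)[:,:2].round(4).tolist())
```

```text
[[0.4814, -0.0402], [0.6798, -0.0415], [0.6798, -0.1783], [0.4783, -0.1764]] [ 0.5798 -0.1091]
-0.0065 0.19843408188869677
-0.0092 0.20147768940583696
chamber [[0.7162, -0.0366], [0.7063, -0.2025], [0.8449, -0.0457], [0.8397, -0.2124]]
handle top [[0.4756, -0.0666], [0.4341, -0.1347], [0.4276, -0.0785], [0.423, -0.1358]]
```

Call:
{"fn": "carry_out", "kwargs": {
  "series": [
    [-0.002, 0, 0.05, 0, 0, 0.008, 255],
    [-0.002, 0, 0.1, 0, 0, 0.008, 255],
    [-0.002, 0, 0.15, 0, 0, 0.008, 255],
    [-0.002, 0, 0.168, 0, 0, 0.008, 255],
    [-0.002, 0, 0.174, 0, 0, 0.008, 255],
    [-0.002, 0, 0.175, 0, 0, 0.008, 255]
  ]
}}

```text
clock: 24.6
position: [0.6383, -0.1096, 0.0116]
tool_rot: [3.14, 0.0, 1.562]
force: [-0.2, -0.1, -1.4]
grip_width: 0.0124
```

Call:
{"fn": "carry_out", "kwargs": {
  "series": [
    [0, 0, 0, 0, 0, 0, 171],
    [0, 0, 0, 0, 0, 0, 171],
    [0, 0, 0, 0, 0, 0, 171],
    [0, 0, -0.05, 0, 0, 0, 171],
    [0, 0, -0.1, 0, 0, 0, 120],
    [0, 0, -0.16, 0, 0, 0, 120],
    [0, 0, -0.2, 0, 0, 0, 120],
    [0, 0, -0.2, 0, 0, 0, 120]
  ]
}}

```text
clock: 25.6
position: [0.6388, -0.1094, 0.2137]
tool_rot: [3.136, 0.0, 1.563]
force: [-0.2, -0.1, -0.8]
grip_width: 0.0454
```

Run:
```python
from h import *
s=obs(); print(s['position'],s['tool_rot'],s['grip_width'])
cam=grab('wrist','w19')
```

```text
[ 0.63881812 -0.10938101  0.21371987] [3.13640149e+00 1.87007932e-04 1.56275675e+00] 0.045353836779261185
```

View pics/w19.png

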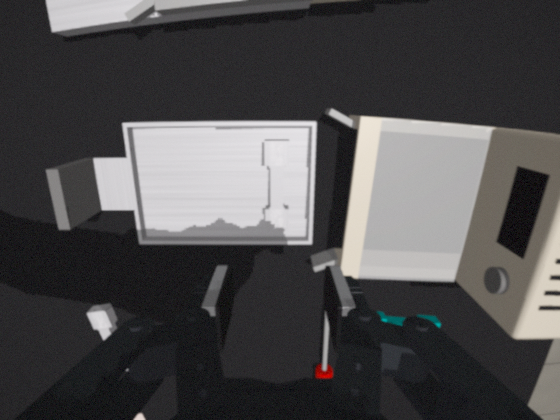

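Call:
{"fn": "carry_out", "kwargs": {
  "series": [
    [-0.05, -0.02, 0, 0, 0, -0.02, 120],
    [-0.1, -0.04, 0, 0, 0, -0.02, 120],
    [-0.15, -0.06, 0, 0, 0, -0.02, 120],
    [-0.2, -0.085, 0, 0, 0, -0.02, 120],
    [-0.231, -0.096, 0, 0, 0, -0.02, 120],
    [-0.231, -0.096, 0, 0, 0, -0.02, 120],
    [-0.231, -0.096, 0, 0, 0, -0.02, 120]
  ]
}}

```text
clock: 26.52
position: [0.5398, -0.3384, 0.2093]
tool_rot: [-3.141, -0.001, 1.583]
force: [0.2, 0.8, -0.6]
grip_width: 0.0454
```

Run:
```python
from h import *
s=obs(); print(s['position'],s['tool_rot'],s['grip_width'])
cam=grab('wrist','w20')
im=cam[0]; hsv=cv2.cvtColor(im,cv2.COLOR_BGR2HSV); w=(hsv[...,1]<60)&(hsv[...,2]>120)
for z in rect(w,0.016,cam,200): print('W',z)
```

```text
[ 0.53976387 -0.33839395  0.20934269] [-3.14055166e+00 -1.06155291e-03  1.58322697e+00] 0.04536533516026368
W ([113.0, 317.0], 0.34, -0.5299, 201.9, 99.8, 11.6)
W ([279.0, 187.0], 0.5403, -0.3408, 100.9, 27.1, -89.1)
W ([429.0, 169.0], 0.7011, -0.3171, 99.0, 6.4, -89.8)
W ([159.0, 168.0], 0.4132, -0.3196, 101.3, 28.5, -80.1)
W ([518.0, 30.0], 0.7778, -0.169, 104.1, 62.0, -3.6)
W ([335.0, 10.0], 0.5792, -0.1674, 202.8, 23.3, 1.5)
```

View pics/w20.png

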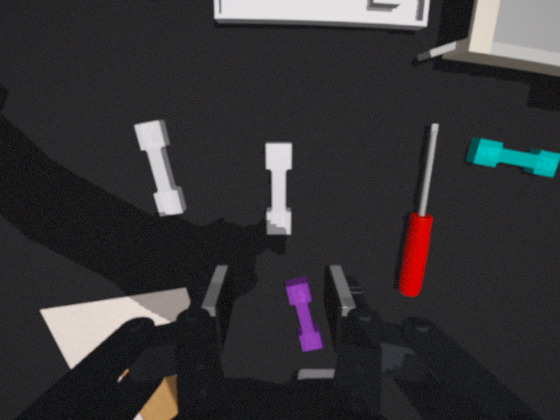

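Call:
{"fn": "carry_out", "kwargs": {
  "series": [
    [-0.002, 0, 0.05, 0, 0, 0, 120],
    [-0.002, 0, 0.1, 0, 0, 0, 120],
    [-0.002, 0, 0.15, 0, 0, 0, 120],
    [-0.002, 0, 0.19, 0, 0, 0, 120],
    [-0.002, 0, 0.204, 0, 0, 0, 120],
    [-0.002, 0, 0.204, 0, 0, 0, 120],
    [-0.002, 0, 0.204, 0, 0, 0, 255],
    [-0.002, 0, 0.204, 0, 0, 0, 255],
    [-0.002, 0, 0.204, 0, 0, 0, 255],
    [-0.002, 0, 0.204, 0, 0, 0, 255]
  ]
}}

```text
clock: 27.82
position: [0.5405, -0.3416, 0.008]
tool_rot: [3.14, 0.001, 1.583]
force: [-1.8, 1.3, 10.8]
grip_width: 0.0121
```

Call:
{"fn": "carry_out", "kwargs": {
  "series": [
    [0, 0, -0.05, 0, 0, 0, 255],
    [0, 0, -0.1, 0, 0, 0, 255],
    [0, 0, -0.15, 0, 0, 0, 255],
    [0.05, 0.01, -0.18, 0, 0, 0.02, 255],
    [0.1, 0.02, -0.18, 0, 0, 0.02, 255],
    [0.15, 0.03, -0.18, 0, 0, 0.02, 255],
    [0.2, 0.04, -0.18, 0, 0, 0.02, 255],
    [0.231, 0.043, -0.18, 0, 0, 0.02, 255],
    [0.231, 0.043, -0.18, 0, 0, 0.02, 255],
    [0.231, 0.043, -0.18, 0, 0, 0.02, 255]
  ]
}}

```text
clock: 29.08
position: [0.5799, -0.1105, 0.187]
tool_rot: [3.141, 0.0, 1.562]
force: [-0.0, -0.8, -2.1]
grip_width: 0.0119
```

Run:
```python
from h import *
s=obs(); print(s['position'],s['tool_rot'],s['grip_width'])
cam=grab('wrist','w21')
```

```text
[ 0.57992988 -0.11047478  0.18699291] [3.14069251e+00 2.88199174e-04 1.56227147e+00] 0.011917592980941218
```

View pics/w21.png

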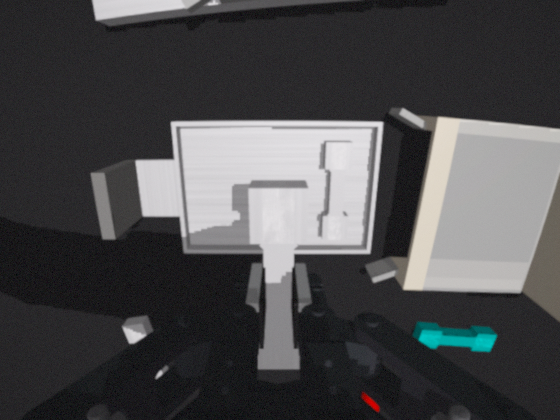

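Call:
{"fn": "carry_out", "kwargs": {
  "series": [
    [0.001, 0, 0.05, 0, 0, 0, 255],
    [0.001, 0, 0.1, 0, 0, 0, 255],
    [0.001, 0, 0.15, 0, 0, 0, 255],
    [0.001, 0, 0.168, 0, 0, 0, 255],
    [0.001, 0, 0.174, 0, 0, 0, 255],
    [0.001, 0, 0.175, 0, 0, 0, 255]
  ]
}}

```text
clock: 29.88
position: [0.5807, -0.1093, 0.0125]
tool_rot: [3.14, 0.0, 1.562]
force: [0.0, 0.7, -0.3]
grip_width: 0.0123
```

Call:
{"fn": "carry_out", "kwargs": {
  "series": [
    [0, 0, 0, 0, 0, 0, 171],
    [0, 0, 0, 0, 0, 0, 171],
    [0, 0, 0, 0, 0, 0, 171],
    [0, 0, -0.05, 0, 0, 0, 171],
    [0, 0, -0.1, 0, 0, 0, 120],
    [0, 0, -0.16, 0, 0, 0, 120],
    [-0.05, -0.04, -0.2, 0, 0, 0, 120],
    [-0.1, -0.08, -0.2, 0, 0, -0.09, 120],
    [-0.15, -0.12, -0.2, 0, 0, -0.18, 120],
    [-0.2, -0.16, -0.2, 0, 0, -0.18, 120]
  ]
}}

```text
clock: 31.12
position: [0.4271, -0.2965, 0.2118]
tool_rot: [3.141, 0.0, 1.745]
force: [1.0, -0.3, -0.5]
grip_width: 0.0452
```

Call:
{"fn": "carry_out", "kwargs": {
  "series": [
    [0, 0, 0, 0, 0, 0, 120],
    [0, 0, 0, 0, 0, 0, 120]
  ]
}}

```text
clock: 31.38
position: [0.4286, -0.295, 0.2114]
tool_rot: [3.141, -0.0, 1.742]
force: [0.1, 0.4, 0.5]
grip_width: 0.0451
```

Run:
```python
from h import *
s=obs(); print(s['position'],s['tool_rot'],s['grip_width'])
cam=grab('wrist','w22')
im=cam[0]; hsv=cv2.cvtColor(im,cv2.COLOR_BGR2HSV); w=(hsv[...,1]<60)&(hsv[...,2]>120)
for z in rect(w,0.016,cam,200): print('W',z)
```

```text
[ 0.42855747 -0.29504637  0.21143909] [ 3.14107473e+00 -1.12331827e-04  1.74237688e+00] 0.04509164349456103
W ([158.0, 404.0], 0.32, -0.642, 109.2, 47.7, 65.4)
W ([114.0, 322.0], 0.2466, -0.5034, 66.6, 32.2, 47.0)
W ([239.0, 348.0], 0.4119, -0.5163, 106.3, 47.6, -78.6)
W ([500.0, 242.0], 0.701, -0.3164, 99.8, 6.4, -89.1)
W ([259.0, 203.0], 0.4122, -0.319, 101.3, 26.7, -80.5)
W ([465.0, 48.0], 0.5532, -0.1159, 257.0, 119.7, -0.4)
```

View pics/w22.png

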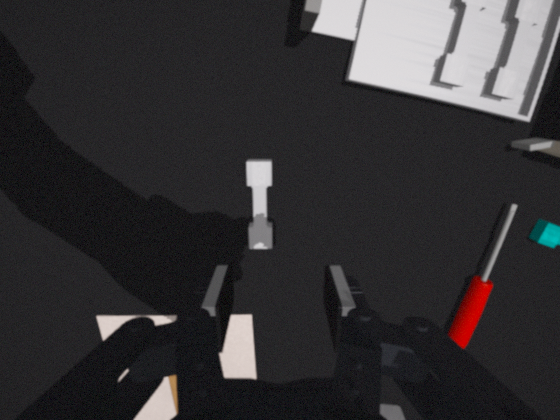

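Call:
{"fn": "carry_out", "kwargs": {
  "series": [
    [-0.021, -0.02, 0.05, 0, 0, 0, 120],
    [-0.021, -0.02, 0.1, 0, 0, 0, 120],
    [-0.021, -0.02, 0.15, 0, 0, 0, 120],
    [-0.021, -0.02, 0.19, 0, 0, 0, 120],
    [-0.021, -0.02, 0.205, 0, 0, 0, 120],
    [-0.021, -0.02, 0.205, 0, 0, 0, 120],
    [-0.021, -0.02, 0.205, 0, 0, 0, 255],
    [-0.021, -0.02, 0.205, 0, 0, 0, 255],
    [-0.021, -0.02, 0.205, 0, 0, 0, 255],
    [-0.021, -0.02, 0.205, 0, 0, 0, 255]
  ]
}}

```text
clock: 32.67
position: [0.4131, -0.3196, 0.0077]
tool_rot: [3.14, 0.001, 1.743]
force: [-1.9, 2.1, 13.2]
grip_width: 0.0125
```

Run:
```python
from h import *
go([0.524,-0.1095,0.188],1.5628)
```

```text
shift [0.1878, 0.1456, -0.1802] turn [0.0019, 0.001, 0.1801] dist 0.298
```

Call:
{"fn": "carry_out", "kwargs": {
  "series": [
    [0, 0, -0.05, 0, 0, 0, 255],
    [0, 0, -0.1, 0, 0, 0, 255],
    [0, 0, -0.15, 0, 0, 0, 255],
    [0.04, 0.03, -0.18, 0, 0, 0.08, 255],
    [0.08, 0.06, -0.18, 0, 0, 0.18, 255],
    [0.12, 0.09, -0.18, 0, 0, 0.18, 255],
    [0.16, 0.12, -0.18, 0, 0, 0.18, 255],
    [0.188, 0.146, -0.18, 0, 0, 0.18, 255],
    [0.188, 0.146, -0.18, 0, 0, 0.18, 255],
    [0.188, 0.146, -0.18, 0, 0, 0.18, 255]
  ]
}}

```text
clock: 33.92
position: [0.5236, -0.1095, 0.1868]
tool_rot: [3.141, 0.0, 1.562]
force: [-0.3, -0.7, -1.1]
grip_width: 0.0126
```

Run:
```python
from h import *
s=obs(); print(s['position'],s['tool_rot'],s['grip_width'])
cam=grab('wrist','w23')
```

```text
[ 0.52363935 -0.10953516  0.18679313] [3.14104294e+00 1.42994899e-04 1.56249640e+00] 0.012631878791510821
```

View pics/w23.png

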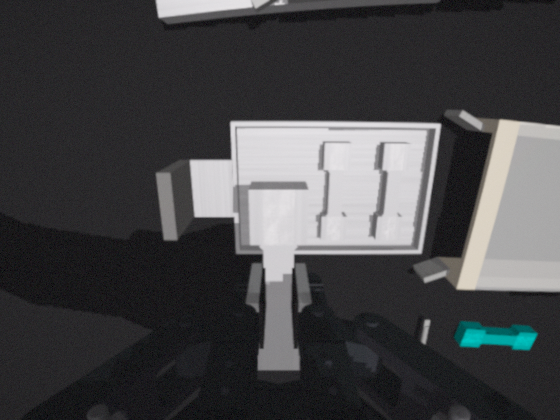

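Call:
{"fn": "carry_out", "kwargs": {
  "series": [
    [0, 0, 0.05, 0, 0, 0, 255],
    [0, 0, 0.1, 0, 0, 0, 255],
    [0, 0, 0.15, 0, 0, 0, 255],
    [0, 0, 0.168, 0, 0, 0, 255],
    [0, 0, 0.174, 0, 0, 0, 255],
    [0, 0, 0.175, 0, 0, 0, 255]
  ]
}}

```text
clock: 34.72
position: [0.5246, -0.1095, 0.0124]
tool_rot: [3.14, 0.0, 1.562]
force: [-0.8, 0.0, -1.5]
grip_width: 0.0122
```

Call:
{"fn": "carry_out", "kwargs": {
  "series": [
    [0, 0, 0, 0, 0, 0, 171],
    [0, 0, 0, 0, 0, 0, 171],
    [0, 0, 0, 0, 0, 0, 171],
    [0, 0, -0.05, 0, 0, 0, 171],
    [0, 0, -0.1, 0, 0, 0, 120],
    [0, 0, -0.16, 0, 0, 0, 120],
    [0, -0.04, -0.18, 0, 0, 0, 120],
    [0, -0.092, -0.18, 0, 0, 0, 120],
    [0, -0.092, -0.18, 0, 0, 0, 120],
    [0, -0.092, -0.18, 0, 0, 0, 120]
  ]
}}

```text
clock: 35.98
position: [0.4325, -0.1082, 0.1916]
tool_rot: [3.14, -0.0, 1.563]
force: [0.8, 0.6, -0.1]
grip_width: 0.0453
```

Run:
```python
from h import *
s=obs(); print(s['position'],s['tool_rot'],s['grip_width'])
cam=grab('wrist','w24')
```

```text
[ 0.43254811 -0.10820188  0.19164499] [ 3.14044001e+00 -1.76147890e-04  1.56305580e+00] 0.04527724924363388
```

View pics/w24.png

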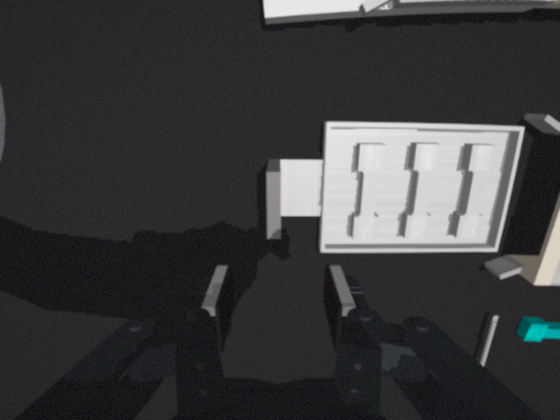

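Run:
```python
from h import *
im=cv2.imread('pics/w24.png')
c=imaging.camera_info('wrist'); cam=(im,0,np.array(c['mtx']),np.array(c['dist_coeffs']),T_tool()@np.array(c['hand_eye']))
p=onplane([(323.5,122),(524,126.5),(500,251.5),(320,251.5)],0.018,cam)[:,:2]; print(p.round(4).tolist(),p.mean(0).round(4))
for a,b in ((0,1),(3,2)): print(np.arctan2(*(p[b]-p[a])[::-1]).round(4), np.linalg.norm(p[b]-p[a]))
print('handle',onplane([(267,172),(281,172),(267,238),(282,238)],0.07,cam)[:,:2].round(4).tolist())
cv2.imwrite('pics/w24c.png',cv2.resize(im[110:270,240:400],None,fx=3.6,fy=3.6,interpolation=cv2.INTER_CUBIC))
```

```text
[[0.4772, -0.0388], [0.6799, -0.0406], [0.6829, -0.1775], [0.4783, -0.1741]] [ 0.5796 -0.1078]
-0.0085 0.20271459054641092
-0.0166 0.20458592749339374
handle [[0.4244, -0.0765], [0.436, -0.0766], [0.4233, -0.1358], [0.4366, -0.136]]
```

View pics/w24c.png

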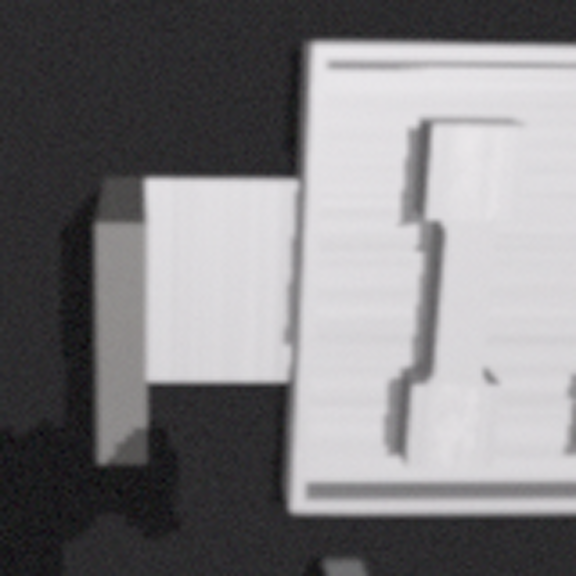

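Run:
```python
from h import *
cam=grab('top','t25'); sc=grab('scene','s25')
c=lambda x,y:(250+x/2.8,70+y/2.8)
p=onplane([c(52,258),c(214,266),c(63,137),c(219,140)],0.05,cam)[:,:2]; print(p.round(4).tolist(),(p[0]+p[1])/2)
print('front',-np.arctan2(*(p[0]-p[1])),[np.arctan2(*(p[b]-p[a])[::-1]).round(3) for a,b in((0,2),(1,3))])
cv2.imwrite('pics/t25c.png',cv2.resize(cam[0][70:270,250:360],None,fx=3,fy=3,interpolation=cv2.INTER_CUBIC))
```

```text
[[0.7113, -0.033], [0.7015, -0.202], [0.843, -0.0452], [0.8386, -0.2104]] [ 0.70640676 -0.11750824]
front -0.057530028578490926 [np.float64(-0.092), np.float64(-0.061)]
```

View pics/t25c.png

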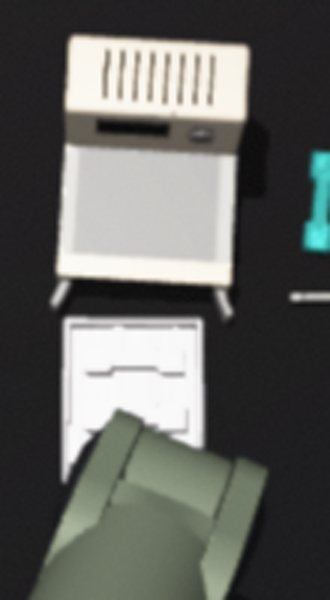

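Call:
{"fn": "carry_out", "kwargs": {
  "series": [
    [0.002, -0.002, 0.05, 0, 0, 0, 120],
    [0.002, -0.002, 0.1, 0, 0, 0, 120],
    [0.002, -0.002, 0.14, 0, 0, 0, 120],
    [0.002, -0.002, 0.158, 0, 0, 0, 120],
    [0.002, -0.002, 0.158, 0, 0, 0, 120],
    [0.002, -0.002, 0.158, 0, 0, 0, 255],
    [0.002, -0.002, 0.158, 0, 0, 0, 255],
    [0.002, -0.002, 0.158, 0, 0, 0, 255],
    [0.002, -0.002, 0.158, 0, 0, 0, 255]
  ],
  "force": 60
}}

```text
clock: 37.25
position: [0.4305, -0.1063, 0.0341]
tool_rot: [3.14, 0.0, 1.563]
force: [-1.2, 0.6, 6.7]
grip_width: 0.0114
```

Run:
```python
from h import *
cam=grab('wrist','w26')
P=onplane([(381,121)],0.018,cam)
```

```text
(no output)
```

View pics/w26.png

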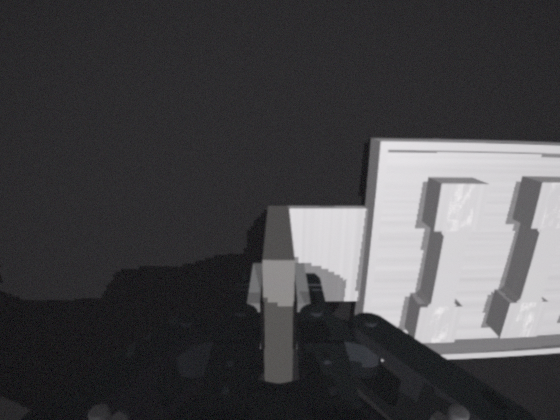

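Call:
{"fn": "carry_out", "kwargs": {
  "series": [
    [0.002, 0, 0, 0, 0, 0.025, 255],
    [0.0045, 0, 0, 0, 0, 0.05, 255],
    [0.004, 0.01, 0, 0, 0, 0.05, 255],
    [0.0034, 0.02, 0, 0, 0, 0.05, 255],
    [0.003, 0.03, 0, 0, 0, 0.05, 255],
    [0.0024, 0.04, 0, 0, 0, 0.05, 255],
    [0.002, 0.045, 0, 0, 0, 0.05, 255],
    [0.002, 0.045, 0, 0, 0, 0.05, 255]
  ]
}}

```text
clock: 38.3
position: [0.4756, -0.1045, 0.0341]
tool_rot: [3.14, -0.0, 1.513]
force: [0.7, -1.0, 5.7]
grip_width: 0.0112
```

Run:
```python
from h import *
cam=grab('wrist','w27'); t=grab('top'); s=grab('scene')
a=cv2.resize(t[0][70:270,250:360],None,fx=3,fy=3,interpolation=cv2.INTER_CUBIC); b=cv2.resize(s[0][170:350,210:360],None,fx=3,fy=3.3333,interpolation=cv2.INTER_CUBIC)
cv2.imwrite('pics/ts27.png',np.hstack([a,b]))
```

```text
(no output)
```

View pics/w27.png

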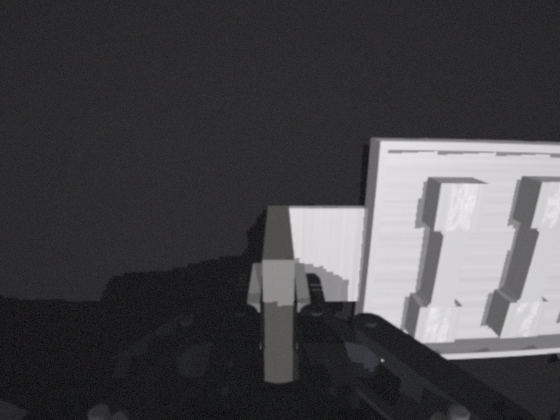

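View pics/ts27.png

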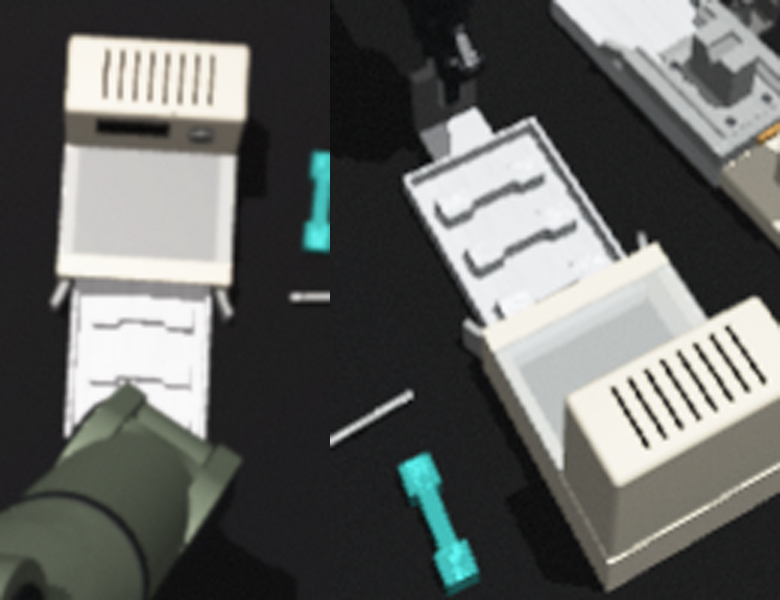

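Call:
{"fn": "carry_out", "kwargs": {
  "series": [
    [0, 0.01, 0, 0, 0, 0, 255],
    [0, 0.02, 0, 0, 0, 0, 255],
    [0, 0.03, 0, 0, 0, 0, 255],
    [0, 0.04, 0, 0, 0, 0, 255],
    [0, 0.05, 0, 0, 0, 0, 255],
    [0, 0.06, 0, 0, 0, 0, 255]
  ]
}}

```text
clock: 39.2
position: [0.5348, -0.1081, 0.0341]
tool_rot: [-3.141, -0.0, 1.513]
force: [-6.2, 1.1, 10.8]
grip_width: 0.0112
```

Run:
```python
from h import *
t=grab('top'); s=grab('scene')
a=cv2.resize(t[0][70:270,250:360],None,fx=3,fy=3,interpolation=cv2.INTER_CUBIC); b=cv2.resize(s[0][170:350,210:360],None,fx=3,fy=3.3333,interpolation=cv2.INTER_CUBIC)
cv2.imwrite('pics/ts28.png',np.hstack([a,b]))
```

```text
(no output)
```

View pics/ts28.png

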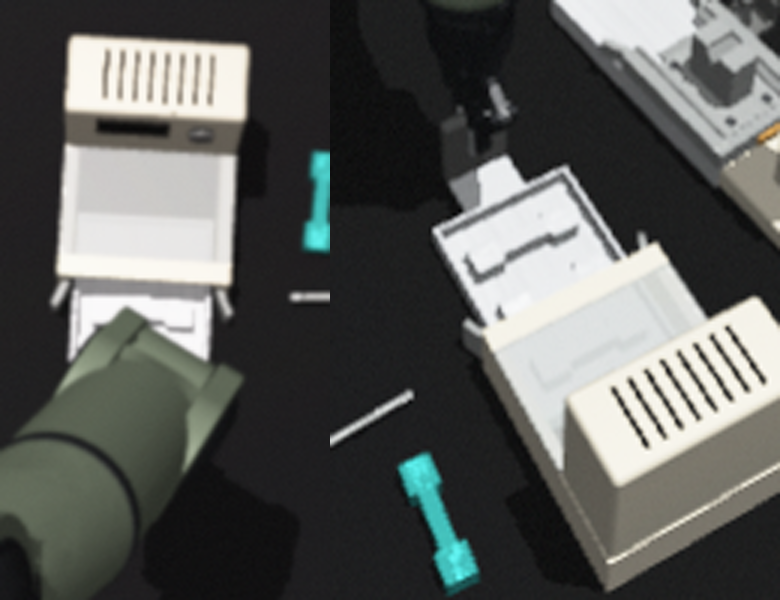

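The tray is entering the chamber straight, with 6 N of drag. I keep pushing.

Call:
{"fn": "carry_out", "kwargs": {
  "series": [
    [0, 0.015, 0, 0, 0, 0, 255],
    [0, 0.03, 0, 0, 0, 0, 255],
    [0, 0.045, 0, 0, 0, 0, 255],
    [0, 0.06, 0, 0, 0, 0, 255],
    [0, 0.075, 0, 0, 0, 0, 255],
    [0, 0.09, 0, 0, 0, 0, 255],
    [0, 0.1, 0, 0, 0, 0, 255],
    [0, 0.108, 0, 0, 0, 0, 255],
    [0, 0.113, 0, 0, 0, 0, 255]
  ]
}}

```text
clock: 40.42
position: [0.6476, -0.1147, 0.0342]
tool_rot: [-3.141, 0.0, 1.513]
force: [-6.6, 0.5, 11.3]
grip_width: 0.0113
```

Call:
{"fn": "carry_out", "kwargs": {
  "series": [
    [0, 0.003, 0, 0, 0, 0, 255],
    [0, 0.006, 0, 0, 0, 0, 255],
    [0, 0.008, 0, 0, 0, 0, 255],
    [0, 0.01, 0, 0, 0, 0, 255],
    [0, 0.01, 0, 0, 0, 0, 255]
  ]
}}

```text
clock: 41.05
position: [0.6576, -0.1153, 0.0342]
tool_rot: [3.141, 0.0, 1.513]
force: [-5.0, -0.1, 7.6]
grip_width: 0.0117
```

Call:
{"fn": "carry_out", "kwargs": {
  "series": [
    [0, 0.002, 0, 0, 0, 0, 255],
    [0, 0.004, 0, 0, 0, 0, 255],
    [0, 0.006, 0, 0, 0, 0, 255],
    [0, 0.006, 0, 0, 0, 0, 255]
  ]
}}

```text
clock: 41.55
position: [0.661, -0.1155, 0.0342]
tool_rot: [-3.137, -0.001, 1.512]
force: [-25.0, 4.7, 24.9]
grip_width: 0.0112
```

The tray is against the back stop: the force rose to 25 N at the expected handle position. Next I release.

Call:
{"fn": "carry_out", "kwargs": {
  "series": [
    [0, -0.002, 0, 0, 0, 0, 255],
    [0, -0.002, 0, 0, 0, 0, 165],
    [0, -0.002, 0, 0, 0, 0, 165],
    [0, -0.002, 0, 0, 0, 0, 165],
    [0, -0.002, -0.05, 0, 0, 0, 165],
    [0, -0.002, -0.1, 0, 0, 0, 165],
    [0, -0.002, -0.16, 0, 0, 0, 165],
    [0, -0.06, -0.2, 0, 0, 0, 165],
    [0, -0.12, -0.2, 0, 0, 0, 165],
    [0, -0.18, -0.2, 0, 0, 0, 165]
  ]
}}

```text
clock: 42.8
position: [0.4839, -0.1052, 0.2336]
tool_rot: [3.141, -0.0, 1.513]
force: [0.8, -0.6, 1.7]
grip_width: 0.0304
```

Call:
{"fn": "carry_out", "kwargs": {
  "series": [
    [0, -0.03, 0, 0, 0, 0, 165],
    [0, -0.03, 0, 0, 0, 0, 165]
  ]
}}

```text
clock: 43.05
position: [0.4543, -0.1033, 0.2337]
tool_rot: [3.141, -0.001, 1.512]
force: [0.2, 0.2, 0.1]
grip_width: 0.0302
```

Run:
```python
from h import *
t=grab('top','t30'); s=grab('scene','s30'); w=grab('wrist','w30')
cv2.imwrite('pics/s30c.png',cv2.resize(s[0][110:350,210:440],None,fx=2.5,fy=2.5,interpolation=cv2.INTER_CUBIC))
```

```text
(no output)
```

View pics/s30c.png

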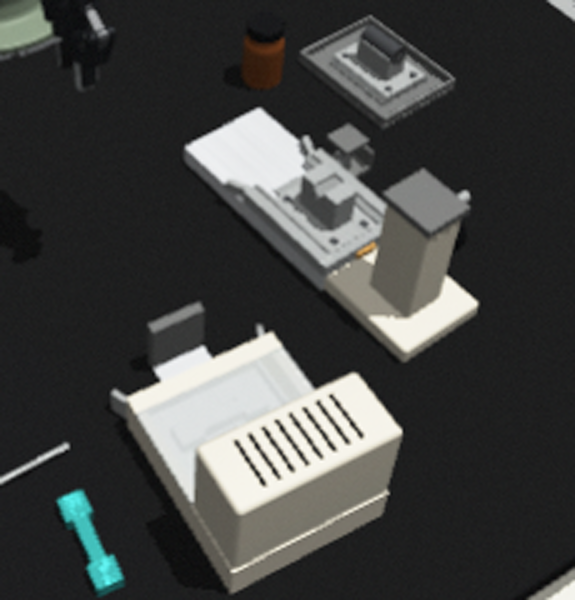

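View pics/t30.png

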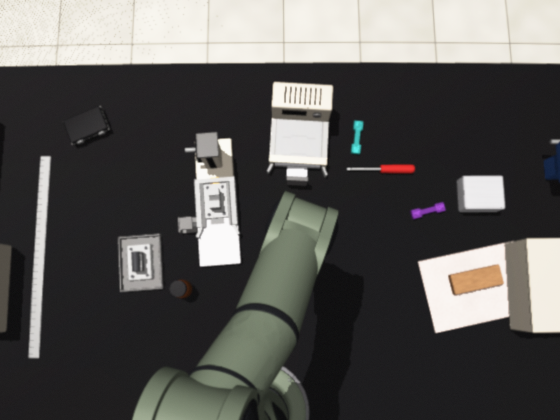

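View pics/w30.png

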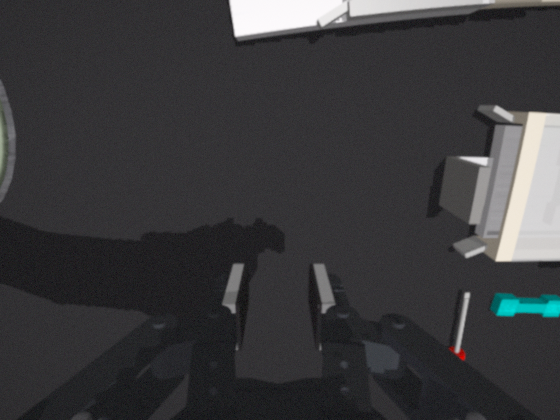

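Call:
{"fn": "carry_out", "kwargs": {
  "series": [
    [0, 0.05, -0.04, 0, 0, 0, 165],
    [0, 0.1, -0.06, 0, 0, 0, 165],
    [0, 0.15, -0.06, 0, 0, 0, 165],
    [0, 0.2, -0.06, 0, 0, 0, 165],
    [0, 0.25, -0.06, 0, 0, 0, 165],
    [0, 0.25, -0.06, 0, 0, 0, 165],
    [0, 0.25, -0.06, 0, 0, 0, 165]
  ]
}}

```text
clock: 44.08
position: [0.7051, -0.1185, 0.2923]
tool_rot: [-3.14, 0.001, 1.512]
force: [-0.0, -0.3, 0.5]
grip_width: 0.0303
```

Run:
```python
from h import *
s=obs(); print(s['position'])
w=grab('wrist','w31')
g=w[0][60:300,120:480]; cv2.imwrite('pics/w31c.png',cv2.resize(cv2.convertScaleAbs(g,alpha=1.0),None,fx=2.2,fy=2.2,interpolation=cv2.INTER_CUBIC))
t=grab('top'); 
cv2.imwrite('pics/t31c.png',cv2.resize(t[0][130:240,130:250],None,fx=5,fy=5,interpolation=cv2.INTER_CUBIC))
```

```text
[ 0.70511058 -0.11851181  0.29226443]
```

View pics/w31c.png

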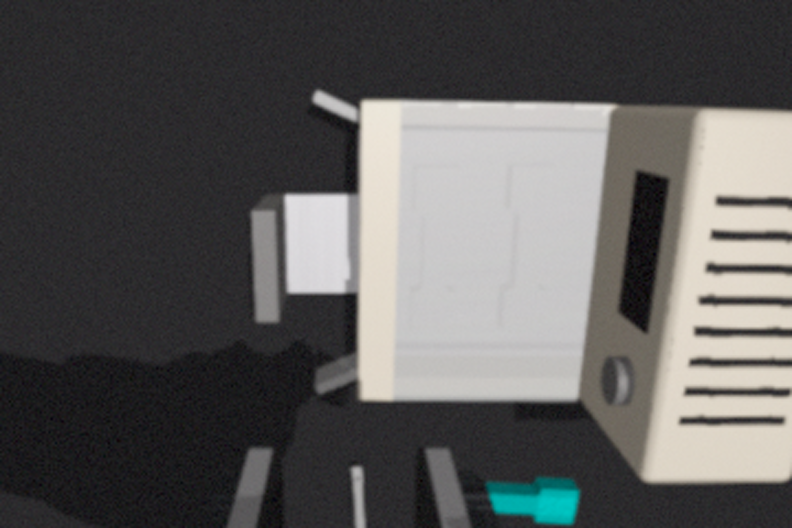

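View pics/t31c.png

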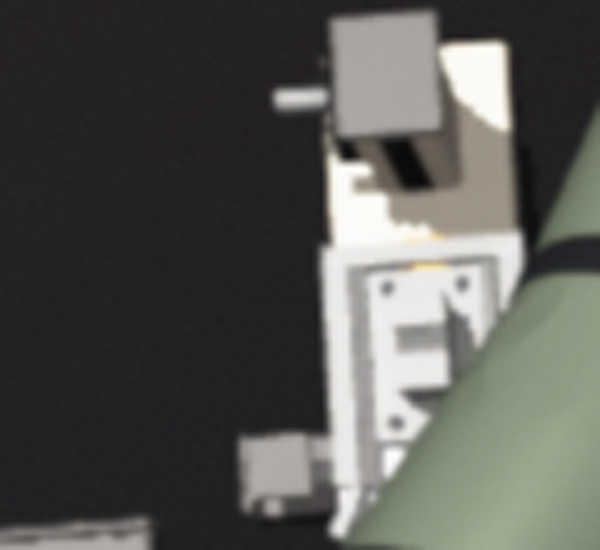

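Run:
```python
from h import *
w=grab('wrist'); c=lambda x,y:(120+x/2.2,60+y/2.2)
h=onplane([c(252,212),c(278,212),c(255,321),c(279,321)],0.07,w)[:,:2]; m=onplane([c(360,100),c(359,399)],0.05,w)[:,:2]
print('handle',h.mean(0),'mouth',m.mean(0),m, np.linalg.norm(h[1]-h[0]))
d=m[0]-m[1]; ax=np.array([d[1],-d[0]])/np.linalg.norm(d); print('yaw ch',np.arctan2(ax[1],ax[0]),'rel',(h.mean(0)-m.mean(0))@ax,(h.mean(0)-m.mean(0))@np.array([-ax[1],ax[0]]))
hv=((h[2]+h[3])-(h[0]+h[1])); print('yaw handle',np.arctan2(hv[0],-hv[1]))
from workcell import ticket
```

```text
handle [ 0.66217166 -0.11550083] mouth [ 0.71187229 -0.1179926 ] [[ 0.71664631 -0.03371293]
 [ 0.70709828 -0.20227227]] 0.013443383488735668
yaw ch -0.056584400587360424 rel -0.0497620146070305 -0.00032299889650153833
yaw handle -0.07560602022194005
```

The handle is 49.8 mm before the mouth (50 expected) and 0.3 mm off its axis, so everything checks out. I hand the job in.

```bash
python3 -c "
from workcell import ticket
print(ticket.job_done())"
```

```text
the job is handed in; nothing more can be done
None
```

The changeover is done and handed in at about 44 s on the robot clock; the hand-in itself gives no verdict. None of my checks failed.

- **Roller plate:** I pressed the release pad, drew the plate out along the dovetail and laid it in the bin. It looked flat and centred there when I let go and in the later pictures.
- **V-block plate:** It went in to the hard stop, where the force rose to 36 N, and I let it go. Afterwards the pad read 52 mm and the catch tongue about 30 mm above the bench. The plate's middle was about 1–2 mm from where I measured dock home. The last pictures still show it latched.
- **Specimens:** I found three and laid all three side by side in the tray. They were flat before the push. Afterwards two showed through the window, and the front one was under the housing, out of sight.
- **Tray:** It is against the chamber's back stop, where the force rose to 25 N. The handle measured 49.8 mm before the mouth (50 expected) and 0.3 mm off the axis. The handle's angle was within about 0.02 rad of the chamber's.

I never touched the jar, the screwdriver or the purple and turquoise look-alikes, and at the end the arm stood clear of everything. The dock line from the pictures and the line the gripper traced when drawing the plate out differed by 2–3 mm, within about the 2 mm calibration. I used the traced line, and the plate slid in without jamming.

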